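Scan the buffer jars, load the warming tray and set its heat

TASK

Pick up the hand scanner from its mat and scan the barcode on the lid of each glass jar, from the shortest jar to the tallest, holding the beam still on each label for a full second, then lay the scanner back on its mat. Next stand all the jars upright in the warming tray, gripping the thin glass lightly (well under 50 N), and only then slide the heat control until its grip is level with the white pointer. Leave everything else on the bench where it is.

Things in the scene. Friction and masses are not known exactly. Their poses are not given: they have to be found in the camera images.
- scanner: hand scanner, 160 g: a grey handle 30 mm wide (y) and 26 mm high, from x = -80 to +30 mm, flat on its underside, with a black head 40 mm wide raised on a neck at its +x end (reaching x = 83 mm, z = 67 mm). Origin: on the handle's underside, 25 mm ahead of the handle's middle and close below the centre of mass; x points to the head, z up. Grip it across the handle (along y) at about x = -20 mm
- scanner_window (a point): middle of the scanner's window, at x = 73, z = 30 mm in the scanner's frame. This point's x axis is the beam: it leaves forward and 45 degrees downward from the handle. It reads a label that lies 60 to 160 mm along the beam and within 12 mm of the beam's axis sideways (this point's y and z), at up to 60 degrees from square on, once held on it without a break for nearly a second
- mat: blue mat 200 (x) x 120 (y) x 3 mm, fixed on the bench, on which the scanner lies. Origin: centre of its underside
- heater: warming tray, fixed: a white block 150 (x) x 270 (y) mm with its dark floor 45 mm above the bench and an aluminium rim round it, 6 mm thick, its top 57 mm above the bench; the floor inside the rim is 138 x 258 mm. Origin: centre of its underside; z up
- heat (a joint): heat slider: travel in m along its track (the base's +y), 0 to 0.12; stiff, it stays where it is left (about 1.5 N)
- heat_top (a point): middle of the top of the slider's grip: a black block 28 (x, across the track) x 20 (y, along it) x 40 mm tall, its top 54.5 mm above the bench
- heat_base: the slider's aluminium track housing, fixed, 40 (x) x 170 (y) x 14 mm. Origin: centre of its underside; the grip stands over y = -0.06 + slider value
- pointer: white pointer tag clipped beside the track on its +x side, look only, 16 mm high. Origin: on the tag's middle line, at the bench; its y axis runs along the track, so the grip is level with the pointer when heat_top has y = 0 in the pointer's frame (within 5 mm)
- jar_a: the shortest of the glass jars: upright cylinder 54 mm in diameter, 36 mm tall with its white lid, 133 g or so. Origin: centre of its underside; z up. None if it is not there
- label_a (a point): middle of the barcode label (32 x 22 mm) on top of the lid of jar_a; z points up off the label
- jar_b: the second shortest of the glass jars: upright cylinder 54 mm in diameter, 48 mm tall with its white lid, 148 g or so. Origin: centre of its underside; z up. None if it is not there
- label_b (a point): middle of the barcode label (32 x 22 mm) on top of the lid of jar_b; z points up off the label
- jar_c: the second tallest of the glass jars: upright cylinder 54 mm in diameter, 60 mm tall with its white lid, 162 g or so. Origin: centre of its underside; z up. None if it is not there
- label_c (a point): middle of the barcode label (32 x 22 mm) on top of the lid of jar_c; z points up off the label
- jar_d: the tallest of the glass jars: upright cylinder 54 mm in diameter, 72 mm tall with its white lid, 176 g or so. Origin: centre of its underside; z up. None if it is not there
- label_d (a point): middle of the barcode label (32 x 22 mm) on top of the lid of jar_d; z points up off the label
- slide_box: bystander: small white plastic slide box 45 x 22 x 12 mm; origin at its underside
- pen: bystander: marker pen 130 x 11 x 11 mm, lying; origin at its underside
- beaker: bystander: glass beaker, rim radius 36 mm, 90 mm tall; origin at its underside
- pipette: bystander: blue pipette about 240 mm long, lying; origin at its underside
- tip_box: bystander: yellow and white pipette tip box 85 x 120 x 67 mm; origin at its underside
- tape: bystander: roll of paper tape, outer diameter 72 mm, 18 mm high; origin at its underside
- wash_bottle: bystander: white wash bottle, 64 mm diameter, 160 mm tall; origin at its underside
- can: bystander: amber jar with a lid, 68 mm diameter, 110 mm tall; origin at its underside
Things that resemble listed ones, but are neither listed nor needed, are in the scene too. Leave any turquoise look-alike of the jar_a alone.

How it is judged (in metres and radians):
On the way, in this order (a step that is already met when the one before it is completed fails the run):
1. the beam rests steadily on the label of the shortest jar for 0.8 s (x of label_a in the frame of scanner_window between 0.06 and 0.16 m and y of label_a in the frame of scanner_window between -0.012 and 0.012 m and z of label_a in the frame of scanner_window between -0.012 and 0.012 m and angle between the x axis of scanner_window and the z axis of label_a, either way round below 1.05 rad), for 0.8 s.
2. the beam rests steadily on the label of the second shortest jar for 0.8 s (x of label_b in the frame of scanner_window between 0.06 and 0.16 m and y of label_b in the frame of scanner_window between -0.012 and 0.012 m and z of label_b in the frame of scanner_window between -0.012 and 0.012 m and angle between the x axis of scanner_window and the z axis of label_b, either way round below 1.05 rad), for 0.8 s.
3. the beam rests steadily on the label of the second tallest jar for 0.8 s (x of label_c in the frame of scanner_window between 0.06 and 0.16 m and y of label_c in the frame of scanner_window between -0.012 and 0.012 m and z of label_c in the frame of scanner_window between -0.012 and 0.012 m and angle between the x axis of scanner_window and the z axis of label_c, either way round below 1.05 rad), for 0.8 s.
4. the beam rests steadily on the label of the tallest jar for 0.8 s (x of label_d in the frame of scanner_window between 0.06 and 0.16 m and y of label_d in the frame of scanner_window between -0.012 and 0.012 m and z of label_d in the frame of scanner_window between -0.012 and 0.012 m and angle between the x axis of scanner_window and the z axis of label_d, either way round below 1.05 rad), for 0.8 s.
5. all the jars stand released in the warming tray (x of jar_a in the frame of heater between -0.046 and 0.046 m and y of jar_a in the frame of heater between -0.106 and 0.106 m and z of jar_a in the frame of heater between 0.038 and 0.051 m and angle between each of jar_a, jar_b, jar_c, jar_d's own z axis and vertical below 0.1 rad and x of jar_b in the frame of heater between -0.046 and 0.046 m and y of jar_b in the frame of heater between -0.106 and 0.106 m and z of jar_b in the frame of heater between 0.038 and 0.051 m and x of jar_c in the frame of heater between -0.046 and 0.046 m and y of jar_c in the frame of heater between -0.106 and 0.106 m and z of jar_c in the frame of heater between 0.038 and 0.051 m and x of jar_d in the frame of heater between -0.046 and 0.046 m and y of jar_d in the frame of heater between -0.106 and 0.106 m and z of jar_d in the frame of heater between 0.038 and 0.051 m and linear speed of each of jar_a, jar_b, jar_c, jar_d below 0.02 m/s and contact force between the fingers and jar_a below 0.5 N and contact force between the fingers and jar_b below 0.5 N and contact force between the fingers and jar_c below 0.5 N and contact force between the fingers and jar_d below 0.5 N), for 0.3 s.
6. the heat slider's grip is level with the pointer (y of heat_top in the frame of pointer between -0.005 and 0.005 m and velocity of joint heat between -0.01 and 0.01 m/s), for 0.2 s.
At the end, for the whole second after the job is handed in: All jars stand upright (within 0.1 rad) on the floor of the warming tray, inside its rim; the slider's grip is within 5 mm of the pointer along the track; the scanner lies still and flat on its mat, its origin within 60 mm (along the mat) and 45 mm (across) of the mat's centre (all of step 6 and x of jar_a in the frame of heater between -0.046 and 0.046 m and y of jar_a in the frame of heater between -0.106 and 0.106 m and z of jar_a in the frame of heater between 0.038 and 0.051 m and angle between each of jar_a, jar_b, jar_c, jar_d's own z axis and vertical below 0.1 rad and x of jar_b in the frame of heater between -0.046 and 0.046 m and y of jar_b in the frame of heater between -0.106 and 0.106 m and z of jar_b in the frame of heater between 0.038 and 0.051 m and x of jar_c in the frame of heater between -0.046 and 0.046 m and y of jar_c in the frame of heater between -0.106 and 0.106 m and z of jar_c in the frame of heater between 0.038 and 0.051 m and x of jar_d in the frame of heater between -0.046 and 0.046 m and y of jar_d in the frame of heater between -0.106 and 0.106 m and z of jar_d in the frame of heater between 0.038 and 0.051 m and x of scanner in the frame of mat between -0.06 and 0.06 m and y of scanner in the frame of mat between -0.045 and 0.045 m and z of scanner in the frame of mat below 0.01 m and angle between scanner's own z axis and vertical below 0.12 rad and linear speed of scanner below 0.02 m/s); the robot touches nothing.
It fails at once if a jar is squeezed with more than about 50 N (sum over both finger pads above 100 N) (contact force between the fingers and jar_a above 100 N or contact force between the fingers and jar_b above 100 N or contact force between the fingers and jar_c above 100 N or contact force between the fingers and jar_d above 100 N).
It fails at once if a bystander is moved by more than 4 cm (distance of any of slide_box, pen, beaker, pipette, tip_box, tape, wash_bottle, can from where it was at the start of the episode above 0.04 m).
Of jar_a, jar_b, jar_c, jar_d only 3 to 4 are there at a start; the rules pass over those that are not, and their reading is None.
At some moment in a run one of jar_a, jar_b, jar_c, jar_d may be knocked a few centimetres aside while the robot is not near it.
It also fails if it takes over 210 s, if anything falls off the work surface, if the arm or the gripper's body presses on something with over 40 N, if the wrist force passes 120 N, or if a joint passes its speed limit or range.

ROBOT

A 6-joint arm with a two-finger parallel gripper is mounted at the origin on the work surface. World frame = base frame: x ahead of the robot, y to its left, z up, the work surface at z = 0. Lengths are in mm, angles in rad, forces in N, time in s.
With the tool pointing down it reaches from about 275 to 750 mm from the base axis. Payload 10.2 kg.
Tool frame: the origin (TCP) lies on the front face of the gripper's body, between the roots of the fingers; the fingertips stand 73 mm ahead of it and the grasp point (between the pads) lies 54 mm ahead of it; z points along the fingers, y is the direction in which the jaws open and shut (so a half turn about z gives the same grasp; the last joint's range is limited). The gripper opens to 85 mm and grips with 20 to 120 N. Pads are 22 mm wide; open, the fingers measure 114 mm over their backs; the gripper's body (76 mm by 85 mm) begins 54 mm behind the grasp point. The pads swing forward as they close: fully open they stand 13 mm farther back than shut.
Start: joints at [-1.381, 0.313, 1.498, -0, 1.331, -0.223], TCP at [210.606, -480.913, 303.894] pointing down, gripper open.
Joint ranges: [-2.94, 2.94], [-0.97, 2.17], [0.19, 2.56], [-1.23, 4.37], [0.02, 3.11], [-2.88, 2.88]. Speed limits (rad/s): [2.39, 2.39, 3.01, 3.14, 3.14, 3.14].

INTERFACE

Orientations are given as a unit quaternion [w, x, y, z].
In Python, from rig import ctrl gives the robot as it stands.
- The arm moves only by the tool move_arm, never from a script. Its argument "series" is a list of rows, each a list of 3 entries, a list of its own where there are three numbers: the shift along the tool's x, y, z in mm, then the turn about the tool's z in degrees, then the opening, from 0 (shut) to 1 (fully open). In form: [[[tx, ty, tz], yaw, grip], ...]. A call has 1 to 10 rows; each row is the pose to reach, as a shift and turn from the pose commanded when the call began, along the tool's axes at that moment; what a row does not reach only later rows make up. A row lasts 1/8 s, in which the tool goes at most 62.5 mm and 10.7 degrees, less where a joint would pass 70% of its speed; a pose out of reach is approached as far as the arm can. A call with a gripper value outside its range is refused whole. The fingers move at their own pace and stop on an object; "force" is the grip in N (left out, the last holds). Time passes only in rows, so rows that repeat a pose let the fingers close. It gives the time, the measured TCP pose, the force and the opening at its end, in the units of the state.
- ctrl.sense(): the state, without advancing time (a new reading comes with each control period).
- ctrl.capture(name): name is "scene" or "top" or "wrist"; returns (picture, depth): 420x560x3 uint8, red, green, blue; 420x560 float32, mm along the optical axis (not along the pixel's ray), 0 where there is no reading.
- ctrl.camera_model(name): a dict with "fov_y" (degrees; the focal length in pixels is half the picture's height over the tangent of half this angle, whatever the lens; pixels are square), "cx", "cy" (the principal point, pixels), "rvec" (rotation vector, rad) and "tvec" (3), from world to camera coordinates, as OpenCV has them. Camera axes: x right, y down, z forward; pixel columns grow to the right and rows downward; lengths in mm; the calibration is good to about 2 mm. A picture is of the moment at which its call begins: read the wrist's pose just before it. camera_model takes no time and is no camera call; for the wrist camera it gives the pose at the moment of the call.
- ctrl.finish_job(): hands the job in, once; it reports no verdict.
The state is a dict: "time_s": time; "joints": joint angles; "dq": joint speeds; "tau": joint torques, N m; "eef_pos": TCP position; "ee_rot": TCP orientation; "force": force on the tool from outside, world axes, zero at the start; "wrist_torque": the same for the moment, N m; "grip_width": opening from 0.0 (shut) to 1.0 (fully open).
Only numpy, scipy, OpenCV 4.12 (cv2) and the standard library are available. Lean on these libraries where they do the work, as an engineer would, in place of code of your own. Each camera call takes 0.05 s, during which the arm holds its last target.

## Working session

There is one attempt and no reset: what is moved stays moved. The work goes in short steps, Python scripts to look and compute and a tool call to move; the robot and the scene stay as the last step left them, time stands still between calls to the robot, and variables do not carry over. Pictures are saved under pics/ and viewed, and the job is handed in when it is done.

Besides the shell and the picture viewer there is one more tool, called after "Emit:" as name([rows], argument=value, ...), one row to a line, values as JSON. move_arm: Moves the arm, as the interface text tells. Its arguments: {"type":"object","properties":{"series":{"type":"array","items":{"type":"array"}},"force":{"type":"number"}},"required":["series"]}

```bash
ls; mkdir -p pics; cat > h.py <<'E'
from rig import ctrl
import numpy as np, cv2
def cam(n):
    m=ctrl.camera_model(n); R,_=cv2.Rodrigues(np.array(m['rvec'],float)); t=np.array(m['tvec'],float).ravel()
    f=210/np.tan(np.radians(m['fov_y'])/2); return m,R,t,f
def pt(c,u,v,z):
    m,R,t,f=c; d=R.T@np.array([(u-m['cx'])/f,(v-m['cy'])/f,1]); o=-R.T@t
    return o+d*(z-o[2])/d[2]
def dep(c,u,v,d):
    m,R,t,f=c; return R.T@(np.array([(u-m['cx'])/f*d,(v-m['cy'])/f*d,d])-t)
def proj(c,p):
    m,R,t,f=c; q=R@np.array(p,float)+t; return q[0]/q[2]*f+m['cx'],q[1]/q[2]*f+m['cy']
def cloud(c,D):
    m,R,t,f=c; v,u=np.mgrid[0:420,0:560]; P=np.stack([(u-m['cx'])/f*D,(v-m['cy'])/f*D,D],-1)-t
    return P@R
E
python3 - <<'E'
from h import *
print(ctrl.sense())
for n in("scene","top","wrist"):
    c=cam(n); print(n,c[0]); p,d=ctrl.capture(n); np.savez(f'{n}0.npz',p=p,d=d,)
    cv2.imwrite(f'pics/{n}0.png',cv2.cvtColor(p,cv2.COLOR_RGB2BGR))
E
```

```text
pics
{'time_s': 0.0, 'joints': array([-1.38141968e+00,  3.13441537e-01,  1.49846426e+00,  1.41455552e-05,
        1.33097097e+00, -2.23342355e-01]), 'dq': array([ 5.34530989e-04, -2.01459086e-04, -1.22614910e-03, -5.53933585e-04,
        8.15463528e-05, -8.01548015e-04]), 'tau': array([-7.68889822e-04, -4.12260246e+01, -2.59746695e+01, -2.57286119e-04,
        4.00969380e-03, -9.57170343e-08]), 'eef_pos': array([ 210.56463989, -480.73933743,  303.32910779]), 'ee_rot': array([-6.41850744e-04,  9.78783473e-01,  2.04896316e-01,  1.77717662e-05]), 'force': array([0.1865447 , 0.43718365, 0.00783557]), 'wrist_torque': array([0.0304707 , 0.0316535 , 0.03437016]), 'grip_width': 0.9967646395517206}
scene {'fov_y': 46.399234922999334, 'cx': 271.46217912860726, 'cy': 212.23889480495367, 'rvec': array([ 0.83259863,  2.70820582, -0.86353405]), 'tvec': array([ 458.49716203, -200.12192438, 1496.66244453])}
top {'fov_y': 47.014061917880724, 'cx': 276.5394907901917, 'cy': 213.5067928827588, 'rvec': array([ 2.19808383, -2.16258868,  0.03339663]), 'tvec': array([   3.60269018,  560.89220787, 1253.31770116])}
wrist {'fov_y': 64.04740452541822, 'cx': 283.38230599509814, 'cy': 208.6925105913453, 'rvec': array([-2.44042702,  1.59558561,  0.21201194]), 'tvec': array([-523.77451711,  -34.02637915,  378.47354218])}
```

View pics/scene0.png

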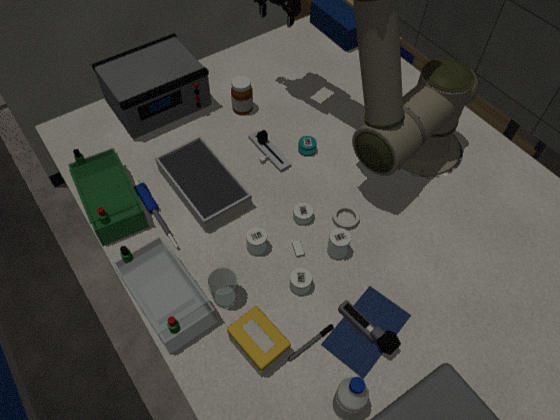

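View pics/top0.png

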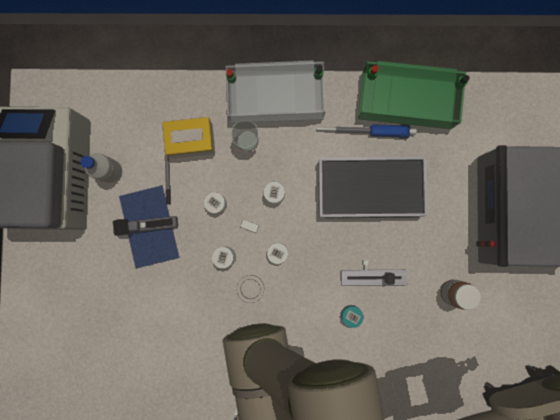

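View pics/wrist0.png

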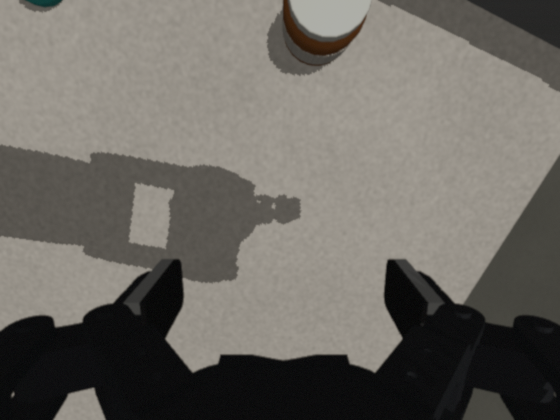

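The top view shows four white-lidded jars at about (215,203), (274,192), (223,258) and (277,254). A turquoise look-alike sits at (352,317), to be left alone. The scanner is at (146,226) on the mat, the tray at (372,188), the slider grip at (389,278) and the pointer at (366,264).

Next I'll measure these from depth and colour.

```bash
python3 - <<'E'
from h import *
z=np.load('top0.npz'); p,d=z['p'],z['d']; c=cam('top'); P=cloud(c,d)
hsv=cv2.cvtColor(p,cv2.COLOR_RGB2HSV)
# jars: refine by lid: height mask
for u,v in((215,203),(274,192),(223,258),(277,254),(352,317)):
    w=P[v-18:v+19,u-18:u+19].reshape(-1,3); zt=np.median(P[v-3:v+4,u-3:u+4,2]); s=w[abs(w[:,2]-zt)<5]
    k=s[:,:2]; mid=(k.max(0)+k.min(0))/2
    (cc,r)=cv2.minEnclosingCircle(k.astype(np.float32))
    print((u,v),'z',zt.round(1),'mean',k.mean(0).round(1),'mid',mid.round(1),'circ',np.round(cc,1),round(r,1),len(k))
# heater
m=((P[...,2]>50)&(P[...,2]<64)); m[:150]=0;m[225:]=0;m[:,:310]=0;m[:,435:]=0
q=P[m][:,:2].astype(np.float32); r=cv2.minAreaRect(q); print('rim',r,len(q))
m=((P[...,2]>36)&(P[...,2]<51)); m[:150]=0;m[225:]=0;m[:,:310]=0;m[:,435:]=0
q=P[m][:,:2].astype(np.float32); print('floor',cv2.minAreaRect(q),len(q),np.median(P[m][:,2]))
# slider
B=P[262:292,335:412]; m=B[...,2]>40; print('grip',B[m].mean(0),np.median(B[m],0),m.sum(),B[m].min(0),B[m].max(0))
m=(B[...,2]>8)&(B[...,2]<22);print('base',cv2.minAreaRect(B[m][:,:2].astype(np.float32)))
# scanner
B=P[205:250,105:190]
for lo,hi in((18,38),(50,90)):
    m=(B[...,2]>lo)&(B[...,2]<hi);print('sc',lo,cv2.minAreaRect(B[m][:,:2].astype(np.float32)),np.median(B[m],0),m.sum())
# mat blue
m=(hsv[...,0]>100)&(hsv[...,0]<130)&(hsv[...,1]>90); m[:180]=0;m[275:]=0;m[:,:110]=0;m[:,190:]=0
print('mat',cv2.minAreaRect(P[m][:,:2].astype(np.float32)),np.median(P[m][:,2]))
cv2.imwrite('pics/crops0.png',np.hstack([cv2.resize(cv2.cvtColor(p[180:275,110:190],cv2.COLOR_RGB2BGR),None,fx=4,fy=4),cv2.resize(cv2.cvtColor(p[245:340,335:415],cv2.COLOR_RGB2BGR),None,fx=4,fy=4)]))
# heights of other things
for n,(u,v) in dict(tape=(250,289),slide=(250,227),beaker=(245,138),can=(465,295),wash=(103,168),ptr=(366,264),pen=(168,190)).items(): print(n,P[v,u].round(0))
E
```

```text
(215, 203) z 49.2 mean [585.4 173.3] mid [586.2 173.5] circ [585.5 173.6] 27.0 329
(274, 192) z 61.6 mean [613.   19.6] mid [612.8  19.1] circ [613.3  19.9] 27.0 337
(223, 258) z 73.7 mean [446.  145.3] mid [446.2 145.3] circ [446.1 145.8] 26.9 343
(277, 254) z 37.9 mean [457.2   9.1] mid [457.8   9.2] circ [457.4   8.9] 26.7 324
(352, 317) z 37.5 mean [ 299.9 -185. ] mid [ 300.1 -184.3] circ [ 299.9 -185.4] 27.1 338
rim ((631.5111694335938, -231.07778930664062), (150.5216522216797, 271.2951965332031), 1.7635618448257446) 1316
floor ((628.221923828125, -230.51718139648438), (146.6042938232422, 270.4671936035156), 1.8376859426498413) 5297 46.435610146415435
grip [ 408.46869886 -254.08141149  161.33570285] [ 402.2201985  -275.65646172   55.01198187] 103 [ 388.08160324 -287.06757512   43.06724829] [ 489.7201265   -20.30973578 1282.64571125]
base ((406.1543273925781, -236.78890991210938), (68.95459747314453, 180.2583465576172), 7.325796127319336)
sc 18 ((528.7479248046875, 335.48394775390625), (30.307031631469727, 124.42765808105469), 7.427728176116943) [530.08622183 323.70081351  30.31459674] 452
sc 50 ((519.88134765625, 401.29827880859375), (39.932403564453125, 62.58409881591797), 7.153445720672607) [519.95338024 404.37933492  58.46474791] 285
mat ((548.822509765625, 207.71356201171875), (199.49208068847656, 426.79473876953125), 10.521319389343262) 4.623981401317226
tape [361.  80.  -2.]
slide [524.  82.  13.]
beaker [763. 101.   5.]
can [ 368. -442.  113.]
wash [660. 438. 117.]
ptr [ 433. -222.   17.]
pen [619. 302.  16.]
```

View pics/crops0.png

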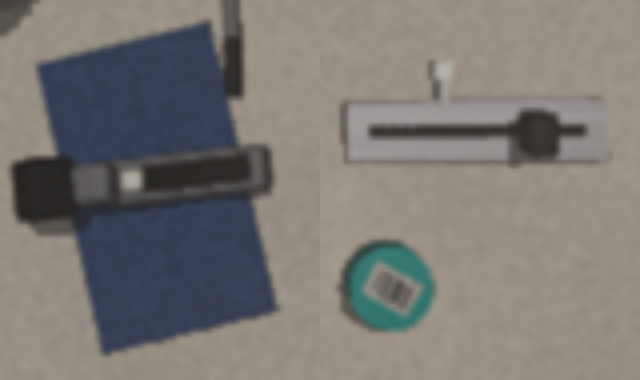

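```bash
cat >> h.py <<'E'
from scipy.spatial.transform import Rotation as Ro
def tool():
    s=ctrl.sense(); w,x,y,z=s['ee_rot']; return np.array(s['eef_pos']),Ro.from_quat([x,y,z,w]).as_matrix(),s
def go(target,heading=None):
    p,R,s=tool(); sh=R.T@(np.array(target,float)-p); hd=np.degrees(np.arctan2(R[1,0],R[0,0]))
    print('t',round(s['time_s'],2),'tcp',p.round(1),'head',hd.round(1),'tilt',np.degrees(np.arccos(-R[2,2])).round(2),'grip',round(s['grip_width'],3),'F',np.round(s['force'],1),'| shift',sh.round(1),'yaw',None if heading is None else round(-((heading-hd+180)%360-180),1))
E
python3 - <<'E'
from h import *
c=cam('top')
cs=[pt(c,110+a/4,180+b/4,3) for a,b in((38,65),(209,22),(277,310),(103,353))]
for q in cs: print(q.round(1))
m=np.mean(cs,0); print('mat',m.round(1), np.degrees(np.arctan2(*( (cs[0]+cs[1]-cs[2]-cs[3])[[1,0]]))), [np.linalg.norm(cs[i]-cs[(i+1)%4]).round(0) for i in range(4)])
# handle back end ray at z~29, crop px (271,165) and head front
print('tail',pt(c,110+271/4,180+168/4,20), 'headfront',pt(c,110+14/4,180+190/4,67))
print('grip top',pt(c,335+540/4-80,245+133/4,54.5),'pointer',pt(c,335+(440-320)/4,245+70/4,16))
go((529,332,150),97.4)
E
```

```text
[601.3 435.3   3. ]
[631.9 320.7   3. ]
[440.5 269.5   3. ]
[409.9 384.9   3. ]
mat [520.9 352.6   3. ] 14.871594776092927 [np.float64(119.0), np.float64(198.0), np.float64(119.0), np.float64(198.0)]
tail [534.10041205 272.22680537  20.        ] headfront [515.84652714 425.01553225  67.        ]
grip top [ 399.99024203 -276.42076483   54.5       ] pointer [ 436.6899664  -219.62447738   16.        ]
t 0.15 tcp [ 210.6 -480.8  303.5] head 23.6 tilt 0.06 grip 0.998 F [-0.5 -0.1 -0.3] | shift [ 617.7 -616.7  154.2] yaw -73.8
```

Emit:
move_arm([
  [[310, -310, 0], -37, 1],
  [[310, -310, 0], -37, 1],
  [[310, -310, 0], -37, 1],
  [[310, -310, 0], -37, 1],
  [[618, -617, 0], -73.8, 1],
  [[618, -617, 0], -73.8, 1],
  [[618, -617, 0], -73.8, 1],
  [[618, -617, 0], -73.8, 1],
  [[618, -617, 0], -73.8, 1],
  [[618, -617, 0], -73.8, 1],
])

```text
time_s: 1.4
eef_pos: [438.9, 103.3, 303.9]
ee_rot: [0.0, 0.66, 0.752, 0.0]
force: [0.4, -0.7, -0.8]
grip_width: 0.998
```

```bash
python3 - <<'E'
from h import *
go((529,332,260),97.4)
E
```

```text
t 1.4 tcp [438.9 103.3 303.9] head 97.5 tilt 0.03 grip 0.998 F [ 0.4 -0.7 -0.8] | shift [215.1 119.1  43.9] yaw 0.1
```

Emit:
move_arm([
  [[215, 119, 44], 0, 1],
  [[215, 119, 44], 0, 1],
  [[215, 119, 44], 0, 1],
  [[215, 119, 44], 0, 1],
  [[215, 119, 44], 0, 1],
  [[215, 119, 44], 0, 1],
  [[215, 119, 44], 0, 1],
])

```text
time_s: 2.28
eef_pos: [528.7, 328.6, 260.8]
ee_rot: [0.0, 0.66, 0.751, 0.0]
force: [0.8, -0.1, 0.6]
grip_width: 0.998
```

```bash
python3 - <<'E'
from h import *
go((529,332,80),97.4)
c=cam('wrist'); p,d=ctrl.capture('wrist'); P=cloud(c,d); np.savez('w1.npz',p=p,d=d,P=P)
cv2.imwrite('pics/w1.png',cv2.cvtColor(p,cv2.COLOR_RGB2BGR))
c=cam('top'); p,d=ctrl.capture('top');cv2.imwrite('pics/t1.png',cv2.cvtColor(p,cv2.COLOR_RGB2BGR))
E
```

```text
t 2.27 tcp [528.7 328.6 260.8] head 97.4 tilt 0.05 grip 0.998 F [ 0.8 -0.1  0.6] | shift [  3.3   0.6 180.8] yaw -0.0
```

View pics/w1.png

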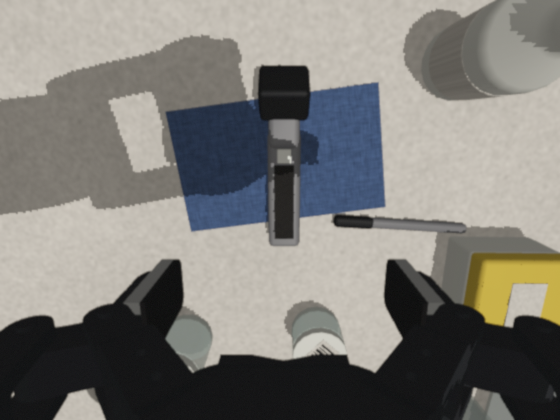

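View pics/t1.png

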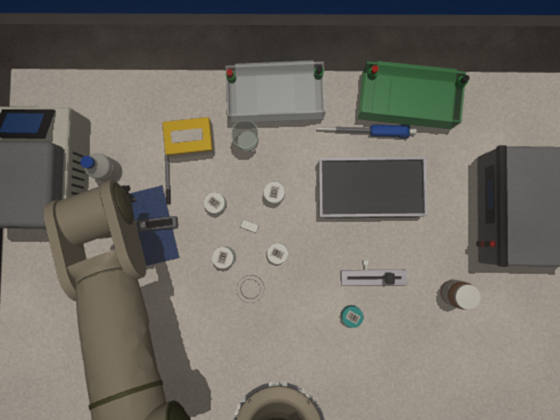

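The wrist view shows the scanner upright in the picture: tail at (284,245), head at (284,92), with the pen at (400,223) to its right. In the top view all the jars are where they were.

```bash
python3 - <<'E'
from h import *
P=np.load('w1.npz')['P']
B=P[50:260,245:330]
R=np.array([[np.cos(np.radians(97.4)),np.sin(np.radians(97.4))],[-np.sin(np.radians(97.4)),np.cos(np.radians(97.4))]])
for lo,hi in((14,22),(22,33),(60,76)):
    m=(B[...,2]>lo)&(B[...,2]<hi); q=B[m][:,:2]; print(lo,cv2.minAreaRect(q.astype(np.float32)),np.median(B[m][:,2]),m.sum())
    k=(q-[526.5,351.5])@R.T; print('  in scanner guess frame: x',np.percentile(k[:,0],[0,1,99,100]).round(1),'y',np.percentile(k[:,1],[1,50,99]).round(1))
    h=k[(k[:,0]>-75)&(k[:,0]<15)]
    if len(h)>50: print('  y vs x fit',np.polyfit(h[:,0],h[:,1],1))
E
```

```text
14 ((0.0, 0.0), (0.0, 0.0), 0.0) nan 0
  return _methods._mean(a, axis=axis, dtype=dtype,
  ret = ret.dtype.type(ret / rcount)
Traceback (most recent call last):
IndexError: index -1 is out of bounds for axis 0 with size 0
```

```bash
python3 - <<'E'
from h import *
P=np.load('w1.npz')['P']
B=P[50:260,245:330]
print(np.histogram(B[...,2],bins=np.arange(-10,90,5)))
R=np.array([[np.cos(np.radians(97.4)),np.sin(np.radians(97.4))],[-np.sin(np.radians(97.4)),np.cos(np.radians(97.4))]])
for lo,hi in((22,36),(58,80)):
    m=(B[...,2]>lo)&(B[...,2]<hi); q=B[m][:,:2]; print(lo,cv2.minAreaRect(q.astype(np.float32)),np.median(B[m][:,2]),m.sum())
    k=(q-[526.5,351.5])@R.T; print('  in scanner guess frame: x',np.percentile(k[:,0],[0,1,99,100]).round(1),'y',np.percentile(k[:,1],[0,1,50,99,100]).round(1))
    h=k[(k[:,0]>-75)&(k[:,0]<15)]
    if len(h)>50: print('  y vs x fit',np.polyfit(h[:,0],h[:,1],1))
E
```

```text
(array([   0, 2176, 8780,   24,    0,    0,   75, 2243,  834,    0,   14,
        796,  907,  660,  698,  562,    0,    0,    0]), array([-10,  -5,   0,   5,  10,  15,  20,  25,  30,  35,  40,  45,  50,
        55,  60,  65,  70,  75,  80,  85]))
22 ((528.5053100585938, 328.93389892578125), (30.053085327148438, 104.67620086669922), 7.39857816696167) 29.33829794240491 3152
  in scanner guess frame: x [-75.  -73.4  20.2  29.7] y [-14.1 -13.8   0.7  15.5  15.9]
  y vs x fit [-3.14312597e-04  8.71644298e-01]
58 ((517.7796630859375, 412.0572814941406), (39.92131805419922, 23.409412384033203), 7.323959827423096) 63.60558577174574 1533
  in scanner guess frame: x [49.5 50.2 72.2 72.9] y [-19.1 -18.3   0.8  20.3  20.8]
```

```bash
python3 - <<'E'
from h import *
z=np.load('w1.npz');P=z['P'];p=z['p']
R=np.array([[np.cos(np.radians(97.4)),np.sin(np.radians(97.4))],[-np.sin(np.radians(97.4)),np.cos(np.radians(97.4))]])
for r in list(range(60,125,5))+list(range(225,255,3)):
    q=P[r,284]; k=R@(q[:2]-[525.7,351.4]); print(r,k.round(1),q[2].round(1),p[r,284])
o=-z['P'][0,0]; 
m,Rm,t,f=cam('wrist'); print('campos',(-Rm.T@t).round(0))
T=np.load('top0.npz'); P=cloud(cam('top'),T['d'])
for r in (226,):
  for u in range(108,184,3):
    q=P[r,u];k=R@(q[:2]-[525.7,351.4]); print(u,k.round(1),q[2].round(1))
E
```

```text
60 [94.6 -0.2] 0.6 [196 191 182]
65 [83.7 -0.1] 46.6 [133 129 121]
70 [79.6 -0.1] 50.1 [22 23 24]
75 [75.4 -0.1] 54.7 [24 23 25]
80 [71.4 -0.1] 58.7 [22 23 23]
85 [67.5 -0. ] 62.4 [22 22 23]
90 [63.5 -0. ] 66.9 [28 29 28]
95 [60. -0.] 66.9 [39 39 39]
100 [56.7 -0. ] 62.9 [23 23 24]
105 [53.1 -0. ] 60.4 [25 25 25]
110 [49.5 -0.1] 58.8 [24 25 25]
115 [45.8 -0.1] 52.8 [22 22 23]
120 [41.9 -0.1] 48.7 [124 122 122]
225 [-54.   -0.1] 28.7 [39 37 34]
228 [-56.8  -0.1] 29.4 [39 38 35]
231 [-59.6  -0.1] 29.8 [38 36 34]
234 [-62.9  -0.1] 28.9 [37 35 34]
237 [-65.9  -0.1] 29.1 [41 39 37]
240 [-68.9  -0.1] 29.1 [131 130 129]
243 [-71.6  -0.1] 29.9 [132 131 130]
246 [-86.6  -0.2] -0.7 [166 161 155]
249 [-89.7  -0.2] 0.0 [197 191 182]
252 [-92.8  -0.2] 0.8 [193 187 178]
campos [520. 394. 331.]
108 [113.3 -10.1] -1.3
111 [106.   -9.3] -3.4
114 [77.1 -4.2] 54.6
117 [66.6 -2.8] 62.6
120 [57.9 -1.7] 65.6
123 [51.2 -1.1] 62.7
126 [44.7 -0.4] 59.2
129 [39.3 -0. ] 52.2
132 [32.1  0.7] 50.6
135 [24.2  1.6] 51.1
138 [18.5  2.1] 44.6
141 [14.7  2.1] 31.6
144 [7.2 2.9] 30.6
147 [-0.6  3.8] 30.2
150 [-8.1  4.6] 29.2
153 [-17.3   5.8] 34.1
156 [-25.    6.7] 33.7
159 [-32.6   7.5] 32.8
162 [-39.6   8.2] 29.6
165 [-47.4   9.1] 29.3
168 [-56.2  10.2] 33.2
171 [-63.4  10.9] 30.6
174 [-71.1  11.8] 30.4
177 [-75.8  11.9] 16.5
180 [-80.   11.9] -0.2
183 [-87.9  12.8] -0.4
```

```bash
python3 - <<'E'
from h import *
go((528.1,333.1,79),97.4)
E
```

```text
t 2.38 tcp [528.7 328.8 260.8] head 97.4 tilt 0.06 grip 1.001 F [0.1 0.3 0.7] | shift [  4.3  -0.2 181.8] yaw -0.0
```

Emit:
move_arm([
  [[4, 0, 60], 0, 1],
  [[4, 0, 110], 0, 1],
  [[4, 0, 150], 0, 1],
  [[4, 0, 170], 0, 1],
  [[4, 0, 181], 0, 1],
  [[4, 0, 181], 0, 1],
], force=60)

```text
time_s: 3.12
eef_pos: [528.5, 333.7, 79.5]
ee_rot: [0.0, 0.66, 0.751, 0.0]
force: [-0.0, -0.5, -0.4]
grip_width: 1.0
```

Emit:
move_arm([
  [[0, 0, 0], 0, 0],
  [[0, 0, 0], 0, 0],
  [[0, 0, 0], 0, 0],
  [[0, 0, 0], 0, 0],
  [[0, 0, 0], 0, 0],
  [[0, 0, 0], 0, 0],
  [[0, 0, 0], 0, 0],
  [[0, 0, 0], 0, 0],
], force=60)

```text
time_s: 4.12
eef_pos: [528.5, 333.8, 79.6]
ee_rot: [0.0, 0.66, 0.752, 0.001]
force: [0.4, -0.1, 5.8]
grip_width: 0.34
```

```bash
python3 - <<'E'
from h import *
go((528.1,333.1,79),97.4)
E
```

```text
t 4.12 tcp [528.5 333.8  79.6] head 97.5 tilt 0.07 grip 0.34 F [ 0.4 -0.1  5.8] | shift [-0.6 -0.5  0.6] yaw 0.1
```

Emit:
move_arm([
  [[0, 0, -20], 0, 0],
  [[0, 0, -50], 0, 0],
  [[0, 0, -100], 0, 0],
  [[0, 0, -150], 0, 0],
  [[0, 0, -150], 0, 0],
  [[0, 0, -150], 0, 0],
])

```text
time_s: 4.88
eef_pos: [527.6, 333.5, 228.4]
ee_rot: [-0.0, 0.66, 0.752, -0.001]
force: [0.8, -0.6, -2.6]
grip_width: 0.334
```

```bash
python3 - <<'E'
from h import *
go((478.4,-152.6,153),97.4)
for n in('wrist','scene'):
    p,d=ctrl.capture(n); cv2.imwrite(f'pics/{n}2.png',cv2.cvtColor(p,cv2.COLOR_RGB2BGR))
    if n=='wrist': P=cloud(cam(n),d); np.save('P2.npy',P)
E
```

```text
t 4.88 tcp [527.6 333.5 228.4] head 97.5 tilt 0.08 grip 0.334 F [ 0.8 -0.6 -2.6] | shift [-475.5 -111.8   75.7] yaw 0.1
```

View pics/wrist2.png

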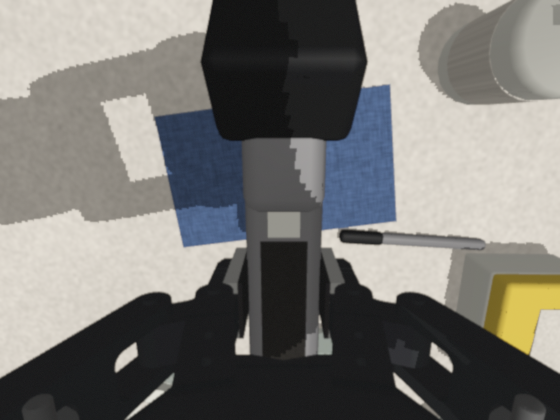

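View pics/scene2.png

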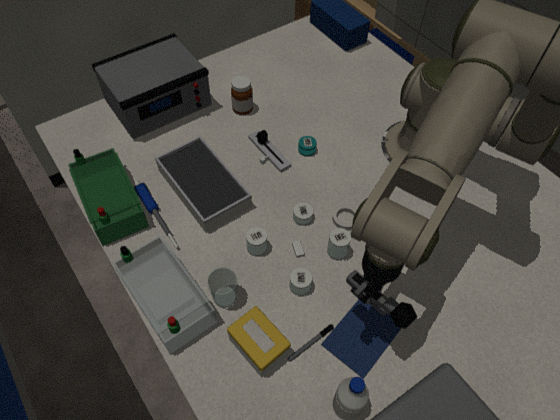

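The scanner is held squarely between the pads, with its head at (285,70) in the wrist view. I'll check its pitch and offsets in the tool frame.

```bash
python3 - <<'E'
from h import *
P=np.load('P2.npy'); p,R,s=tool(); Q=(P-p)@R
for r in range(0,345,15): print(r,Q[r,284].round(1))
B=Q[60:130,190:380]; m=B[...,2]<80; print('head y extent',B[m][:,1].min(),B[m][:,1].max())
E
```

```text
0 [95.1 -0.5 25.9]
15 [90.4 -0.5 21.4]
30 [86.4 -0.5 18.5]
45 [82.1 -0.6 13.4]
60 [78.7 -0.6 11.9]
75 [75.7 -0.6 13.3]
90 [72.6 -0.5 16.2]
105 [69.3 -0.5 19.8]
120 [65.5 -0.5 23.7]
135 [61.4 -0.5 27.8]
150 [57.  -0.5 29.3]
165 [52.6 -0.5 29.5]
180 [47.9 -0.5 30.4]
195 [43.5 -0.5 29.2]
210 [38.1 -0.5 31.5]
225 [27.6 -0.5 48.9]
240 [21.4 -0.5 49.6]
255 [15.5 -0.5 49.1]
270 [ 8.9 -0.5 49.8]
285 [ 2.8 -0.5 49.3]
300 [-4.  -0.5 49.7]
315 [-10.7  -0.5  49.5]
330 [-18.3  -0.5  50.5]
head y extent -20.65302989856678 19.48473676216585
```

Emit:
move_arm([
  [[-250, -56, 0], 0, 0],
  [[-250, -56, 0], 0, 0],
  [[-250, -56, 0], 0, 0],
  [[-250, -56, 0], 0, 0],
  [[-474.5, -111.8, 60], 0, 0],
  [[-474.5, -111.8, 60], 0, 0],
  [[-474.5, -111.8, 60], 0, 0],
  [[-474.5, -111.8, 76], 0, 0],
  [[-474.5, -111.8, 76], 0, 0],
  [[-474.5, -111.8, 76], 0, 0],
])

```text
time_s: 6.22
eef_pos: [478.6, -150.9, 152.5]
ee_rot: [-0.001, 0.66, 0.751, -0.0]
force: [-0.1, -0.0, -0.6]
grip_width: 0.336
```

```bash
cat >> h.py <<'E'
def jars(save=None,near={}):
    c=cam('top'); p,d=ctrl.capture('top'); P=cloud(c,d)
    if save: cv2.imwrite(save,cv2.cvtColor(p,cv2.COLOR_RGB2BGR))
    hs=cv2.cvtColor(p,cv2.COLOR_RGB2HSV)
    out={}
    for n,h in dict(a=36,b=48,c=60,d=72).items():
        for base in(0,45):
            m=((abs(P[...,2]-h-base-1.5)<4)&(hs[...,1]<60)).astype(np.uint8)
            k,l,st,ce=cv2.connectedComponentsWithStats(m)
            for i in range(1,k):
                if st[i,4]>200 and st[i,4]<450:
                    q=P[l==i][:,:2].astype(np.float32); cc,r=cv2.minEnclosingCircle(q)
                    if 24<r<29.5: print(n,'base',base,np.round(cc,1),round(r,1),np.median(P[l==i][:,2]).round(1),st[i,4])
E
python3 - <<'E'
from h import *
go((478.3,-151.7,152),97.4)
jars('pics/t3.png')
E
```

```text
t 6.22 tcp [ 478.6 -150.9  152.5] head 97.4 tilt 0.09 grip 0.336 F [-0.1 -0.  -0.6] | shift [-0.7 -0.4  0.5] yaw 0.0
a base 0 [457.8   9.1] 26.8 37.6 307
b base 0 [585.6 173.8] 27.0 49.5 306
c base 0 [613.6  19.6] 27.0 61.6 315
d base 0 [445.7 146. ] 26.8 73.6 324
```

View pics/t3.png

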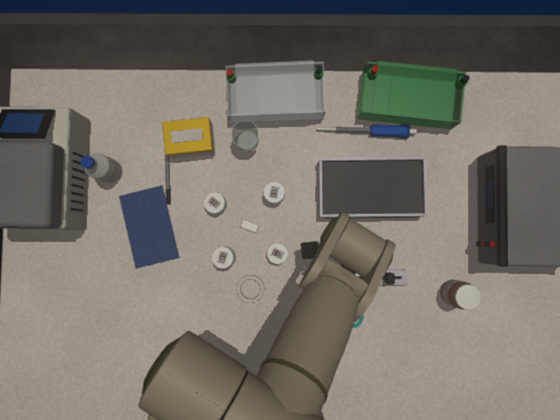

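Jar a is unchanged. Seen from the tool, its label is 161 mm ahead and 0 mm to the side, as planned. I'll hold here for the scan.

Emit:
move_arm([
  [[0, 0, 0], 0, 0],
  [[0, 0, 0], 0, 0],
  [[0, 0, 0], 0, 0],
  [[0, 0, 0], 0, 0],
  [[0, 0, 0], 0, 0],
  [[0, 0, 0], 0, 0],
  [[0, 0, 0], 0, 0],
  [[0, 0, 0], 0, 0],
  [[0, 0, 0], 0, 0],
  [[0, 0, 0], 0, 0],
])

```text
time_s: 7.52
eef_pos: [478.8, -151.4, 152.9]
ee_rot: [0.0, 0.66, 0.752, 0.0]
force: [-0.1, -0.4, -1.0]
grip_width: 0.337
```

```bash
python3 - <<'E'
from h import *
go((585.6+.129*162,173.8-.992*162,164),97.4)
jars()
E
```

```text
t 7.53 tcp [ 478.8 -151.4  152.9] head 97.5 tilt 0.0 grip 0.337 F [-0.1 -0.4 -1. ] | shift [146.5 147.9 -11.1] yaw 0.1
a base 0 [457.6   9.2] 26.6 37.6 306
b base 0 [585.6 173.7] 27.2 49.6 300
c base 0 [613.1  19.8] 26.7 61.3 322
d base 0 [446.  145.5] 27.0 73.4 328
```

Emit:
move_arm([
  [[146.5, 148, -11], 0, 0],
  [[146.5, 148, -11], 0, 0],
  [[146.5, 148, -11], 0, 0],
  [[146.5, 148, -11], 0, 0],
  [[146.5, 148, -11], 0, 0],
  [[146.5, 148, -11], 0, 0],
])

```text
time_s: 8.32
eef_pos: [606.1, 12.4, 163.6]
ee_rot: [-0.0, 0.66, 0.751, -0.0]
force: [-0.1, 0.1, -1.0]
grip_width: 0.335
```

```bash
python3 - <<'E'
from h import *
go((585.6+.129*162,173.8-.992*162,164),97.4)
jars()
E
```

```text
t 8.32 tcp [606.1  12.4 163.6] head 97.4 tilt 0.05 grip 0.335 F [-0.1  0.1 -1. ] | shift [ 0.6  0.5 -0.4] yaw 0.0
b base 0 [585.2 173.9] 27.1 49.5 309
```

Emit:
move_arm([
  [[0, 0, 0], 0, 0],
  [[0, 0, 0], 0, 0],
  [[0, 0, 0], 0, 0],
  [[0, 0, 0], 0, 0],
  [[0, 0, 0], 0, 0],
  [[0, 0, 0], 0, 0],
  [[0, 0, 0], 0, 0],
  [[0, 0, 0], 0, 0],
  [[0, 0, 0], 0, 0],
  [[0, 0, 0], 0, 0],
])

```text
time_s: 9.62
eef_pos: [606.5, 13.1, 163.9]
ee_rot: [-0.0, 0.66, 0.752, -0.0]
force: [-0.4, -0.3, -1.9]
grip_width: 0.34
```

```bash
python3 - <<'E'
from h import *
go((613.3+.129*162,19.7-.992*162,176),97.4)
jars('pics/t4.png')
E
```

```text
t 9.62 tcp [606.5  13.1 163.9] head 97.5 tilt 0.0 grip 0.34 F [-0.4 -0.3 -1.9] | shift [-156.4    7.4  -12.1] yaw 0.1
b base 0 [585.4 173.8] 26.9 49.4 310
```

Emit:
move_arm([
  [[-156.4, 7.4, -12], 0, 0],
  [[-156.4, 7.4, -12], 0, 0],
  [[-156.4, 7.4, -12], 0, 0],
  [[-156.4, 7.4, -12], 0, 0],
  [[-156.4, 7.4, -12], 0, 0],
])

```text
time_s: 10.3
eef_pos: [634.0, -140.2, 175.7]
ee_rot: [-0.0, 0.66, 0.752, 0.0]
force: [0.4, 0.2, -1.9]
grip_width: 0.336
```

```bash
python3 - <<'E'
from h import *
go((613.3+.129*162,19.7-.992*162,176),97.4)
jars()
E
```

```text
t 10.3 tcp [ 634.  -140.2  175.7] head 97.5 tilt 0.05 grip 0.336 F [ 0.4  0.2 -1.9] | shift [-0.8  0.1 -0.3] yaw 0.1
a base 0 [457.6   9.2] 26.6 37.6 254
b base 0 [585.9 173.5] 27.2 49.7 303
c base 0 [613.5  20. ] 26.7 61.5 306
d base 0 [446.2 145.7] 26.8 73.6 322
```

Emit:
move_arm([
  [[0, 0, 0], 0, 0],
  [[0, 0, 0], 0, 0],
  [[0, 0, 0], 0, 0],
  [[0, 0, 0], 0, 0],
  [[0, 0, 0], 0, 0],
  [[0, 0, 0], 0, 0],
  [[0, 0, 0], 0, 0],
  [[0, 0, 0], 0, 0],
  [[0, 0, 0], 0, 0],
  [[0, 0, 0], 0, 0],
])

```text
time_s: 11.6
eef_pos: [634.2, -141.0, 175.9]
ee_rot: [-0.0, 0.66, 0.752, -0.0]
force: [-0.1, -0.2, -2.2]
grip_width: 0.34
```

```bash
python3 - <<'E'
from h import *
go((445.9+.129*162,145.7-.992*162,188),97.4)
jars('pics/t5.png')
E
```

```text
t 11.6 tcp [ 634.2 -141.   175.9] head 97.4 tilt 0.0 grip 0.34 F [-0.1 -0.2 -2.2] | shift [ 146.7 -149.6  -12.1] yaw 0.0
a base 0 [457.8   9.3] 26.5 37.4 270
b base 0 [585.5 173.6] 26.8 49.8 314
c base 0 [613.1  19.7] 26.8 61.6 321
d base 0 [445.8 145.9] 26.6 73.4 318
```

Emit:
move_arm([
  [[146.5, -149.5, -12], 0, 0],
  [[146.5, -149.5, -12], 0, 0],
  [[146.5, -149.5, -12], 0, 0],
  [[146.5, -149.5, -12], 0, 0],
  [[146.5, -149.5, -12], 0, 0],
  [[146.5, -149.5, -12], 0, 0],
])

```text
time_s: 12.4
eef_pos: [467.8, -15.7, 188.1]
ee_rot: [0.001, 0.66, 0.751, 0.0]
force: [-0.5, -0.7, -1.8]
grip_width: 0.336
```

```bash
python3 - <<'E'
from h import *
go((445.9+.129*162,145.7-.992*162,188),97.4)
jars('pics/t5.png')
E
```

```text
t 12.4 tcp [467.8 -15.7 188.1] head 97.4 tilt 0.07 grip 0.336 F [-0.5 -0.7 -1.8] | shift [ 0.8 -0.9  0.1] yaw 0.0
b base 0 [585.4 173.5] 27.0 49.5 307
c base 0 [613.2  19.9] 26.9 61.4 319
d base 0 [445.8 145.8] 26.8 73.6 316
```

Emit:
move_arm([
  [[0, 0, 0], 0, 0],
  [[0, 0, 0], 0, 0],
  [[0, 0, 0], 0, 0],
  [[0, 0, 0], 0, 0],
  [[0, 0, 0], 0, 0],
  [[0, 0, 0], 0, 0],
  [[0, 0, 0], 0, 0],
  [[0, 0, 0], 0, 0],
  [[0, 0, 0], 0, 0],
  [[0, 0, 0], 0, 0],
])

```text
time_s: 13.7
eef_pos: [466.9, -15.1, 187.9]
ee_rot: [0.0, 0.66, 0.752, 0.0]
force: [0.5, 0.1, -2.9]
grip_width: 0.334
```

```bash
python3 - <<'E'
from h import *
jars('pics/t6.png')
go((528.5,333.8,200),97.4)
P,d=ctrl.capture('wrist'); Q=(cloud(cam('wrist'),d)-tool()[0])@tool()[1]
for r in (60,105,165,240,270,330): print(r,Q[r,284].round(1))
E
```

```text
b base 0 [585.8 173.8] 26.9 49.5 312
c base 0 [613.3  20. ] 27.0 61.3 304
d base 0 [445.9 145.9] 26.7 73.6 326
t 13.75 tcp [466.9 -15.2 187.9] head 97.5 tilt 0.0 grip 0.339 F [-1.3  0.2 -0.7] | shift [338.  106.3 -12.1] yaw 0.1
60 [78.7 -0.5 11.6]
105 [69.3 -0.5 20.8]
165 [52.7 -0.5 29. ]
240 [21.3 -0.4 50.1]
270 [ 9.  -0.4 49.9]
330 [-17.9  -0.4  50.1]
```

View pics/t6.png

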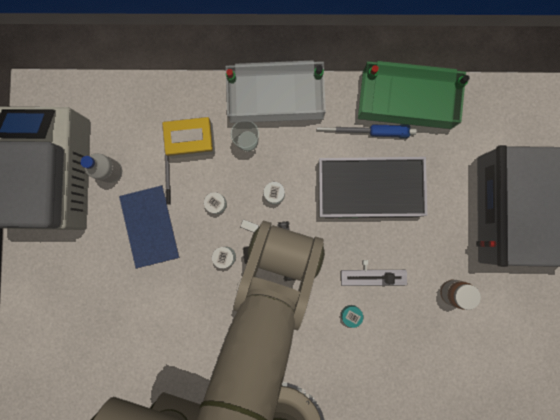

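All four scans are held, and the scanner hasn't slipped in the grip. Now I'll lay it back where it came from.

Emit:
move_arm([
  [[50, 15, -40], 0, 0],
  [[338, 106, -40], 0, 0],
  [[338, 106, -40], 0, 0],
  [[338, 106, -40], 0, 0],
  [[338, 106, -40], 0, 0],
  [[338, 106, -40], 0, 0],
  [[338, 106, -40], 0, 0],
  [[338, 106, -40], 0, 0],
  [[338, 106, -40], 0, 0],
  [[338, 106, -40], 0, 0],
])

```text
time_s: 15.05
eef_pos: [528.4, 332.8, 228.2]
ee_rot: [0.0, 0.66, 0.751, 0.0]
force: [-0.2, -0.5, -0.7]
grip_width: 0.334
```

```bash
python3 - <<'E'
from h import *
go((528.5,333.8,80),97.4)
E
```

```text
t 15.05 tcp [528.4 332.8 228.2] head 97.4 tilt 0.01 grip 0.334 F [-0.2 -0.5 -0.7] | shift [  0.9   0.2 148.2] yaw -0.0
```

Emit:
move_arm([
  [[0, 0, 60], 0, 0],
  [[0, 0, 110], 0, 0],
  [[0, 0, 135], 0, 0],
  [[0, 0, 145], 0, 0],
  [[0, 0, 148], 0, 0],
  [[0, 0, 148.5], 0, 0],
  [[0, 0, 148.5], 0, 0],
])

```text
time_s: 15.92
eef_pos: [528.6, 333.9, 80.4]
ee_rot: [0.0, 0.66, 0.752, 0.001]
force: [-1.0, -1.3, -1.8]
grip_width: 0.335
```

Emit:
move_arm([
  [[0, 0, 0], 0, 1],
  [[0, 0, 0], 0, 1],
  [[0, 0, 0], 0, 1],
  [[0, 0, 0], 0, 1],
  [[0, 0, 0], 0, 1],
  [[0, 0, 0], 0, 1],
  [[0, 0, -40], 0, 1],
  [[0, 0, -100], 0, 1],
  [[0, 0, -150], 0, 1],
  [[0, 0, -180], 0, 1],
])

```text
time_s: 17.18
eef_pos: [528.4, 333.9, 262.4]
ee_rot: [0.001, 0.66, 0.752, 0.002]
force: [-0.1, 0.1, -0.7]
grip_width: 0.994
```

```bash
python3 - <<'E'
from h import *
go((457.6,9.1,260),90)
p,d=ctrl.capture('wrist'); P=cloud(cam('wrist'),d); cv2.imwrite('pics/w7.png',cv2.cvtColor(p,cv2.COLOR_RGB2BGR))
B=P[50:260,245:330]; m=(B[...,2]>22)&(B[...,2]<36); print(cv2.minAreaRect(B[m][:,:2].astype(np.float32)),np.median(B[m][:,2]))
jars()
E
```

```text
t 17.18 tcp [528.4 333.9 262.4] head 97.5 tilt 0.19 grip 0.994 F [-0.1  0.1 -0.7] | shift [-312.8 -112.3    1.8] yaw 7.5
((530.5413208007812, 329.1151123046875), (30.020042419433594, 104.44900512695312), 7.182286262512207) 32.69708824130433
a base 0 [457.6   9.3] 26.6 37.2 311
b base 0 [586.1 173.3] 27.5 49.7 299
c base 0 [613.4  19.6] 26.8 61.4 324
d base 0 [446.2 146.3] 27.1 73.2 319
```

View pics/w7.png

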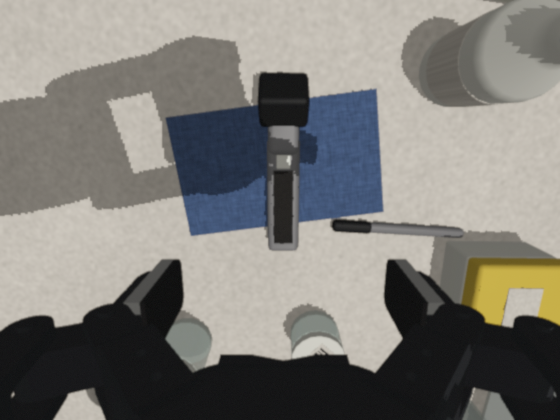

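The scanner lies flat on the mat, handle tail at (284,248). Now jar a.

Emit:
move_arm([
  [[-313, -112, 40], 7.5, 1],
  [[-313, -112, 40], 7.5, 1],
  [[-313, -112, 40], 7.5, 1],
  [[-313, -112, 40], 7.5, 1],
  [[-313, -112, 40], 7.5, 1],
  [[-313, -112, 40], 7.5, 1],
  [[-313, -112, 40], 7.5, 1],
  [[-313, -112, 40], 7.5, 1],
], force=25)

```text
time_s: 18.27
eef_pos: [457.8, 9.5, 219.1]
ee_rot: [-0.0, 0.707, 0.707, -0.0]
force: [0.0, 0.6, 0.3]
grip_width: 0.999
```

```bash
python3 - <<'E'
from h import *
go((457.6,9.2,74),90)
c=cam('wrist');p,d=ctrl.capture('wrist'); cv2.imwrite('pics/w8.png',cv2.cvtColor(p,cv2.COLOR_RGB2BGR))
jars('pics/t8.png')
E
```

```text
t 18.27 tcp [457.8   9.5 219.1] head 90.0 tilt 0.04 grip 0.999 F [0.  0.6 0.3] | shift [-4.000e-01 -1.000e-01  1.451e+02] yaw -0.0
b base 0 [585.8 173.6] 26.9 49.8 295
c base 0 [613.2  19.7] 26.7 61.5 312
d base 0 [445.9 145.7] 26.7 73.2 321
```

View pics/w8.png

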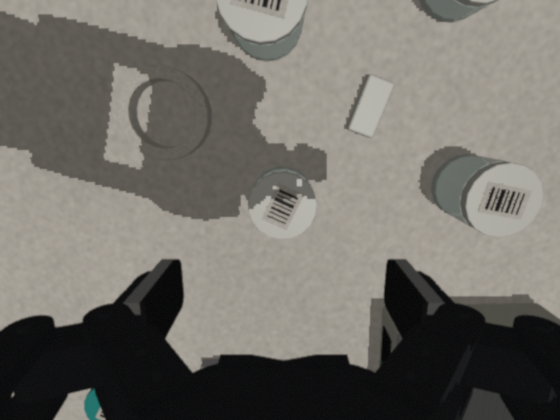

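The wrist view shows jar a's lid at (283,204), c at (503,200) and d at the top, (262,10). A ray check on jar a first.

```bash
python3 - <<'E'
from h import *
c=cam('wrist'); print(pt(c,283,204,36), pt(c,503,200,60), 'optic axis',c[1][2])
E
```

```text
[456.76325587  11.47580183  36.        ] [611.30278579  20.49722097  60.        ] optic axis [-2.47120480e-04 -2.58633631e-01 -9.65975457e-01]
```

Emit:
move_arm([
  [[0, 0, 60], 0, 1],
  [[0, 0, 110], 0, 1],
  [[0, 0, 135], 0, 1],
  [[0, 0, 145], 0, 1],
  [[0, 0, 145], 0, 0.3],
  [[0, 0, 145], 0, 0.3],
  [[0, 0, 145], 0, 0.3],
  [[0, 0, 145], 0, 0.3],
  [[0, 0, 145], 0, 0.3],
  [[0, 0, 145], 0, 0.3],
], force=25)

```text
time_s: 19.62
eef_pos: [458.3, 8.9, 75.5]
ee_rot: [0.001, 0.707, 0.707, 0.001]
force: [-1.5, 1.9, 6.8]
grip_width: 0.624
```

Emit:
move_arm([
  [[0, 0, 0], 0, 0.3],
  [[0, 0, -10], 0, 0.3],
  [[0, 0, -50], 0, 0.3],
  [[0, 0, -100], 0, 0.3],
  [[0, 0, -120], 0, 0.3],
])

```text
time_s: 20.25
eef_pos: [458.3, 8.7, 197.7]
ee_rot: [0.002, 0.707, 0.707, 0.001]
force: [0.4, -0.6, -2.5]
grip_width: 0.626
```

```bash
python3 - <<'E'
from h import *
go((634.4,-324,200),91.8)
c=cam('wrist');p,d=ctrl.capture('wrist'); cv2.imwrite('pics/w9.png',cv2.cvtColor(p,cv2.COLOR_RGB2BGR))
E
```

```text
t 20.25 tcp [458.3   8.7 197.7] head 90.0 tilt 0.27 grip 0.626 F [ 0.4 -0.6 -2.5] | shift [-332.6  176.4   -1.1] yaw -1.8
```

View pics/w9.png

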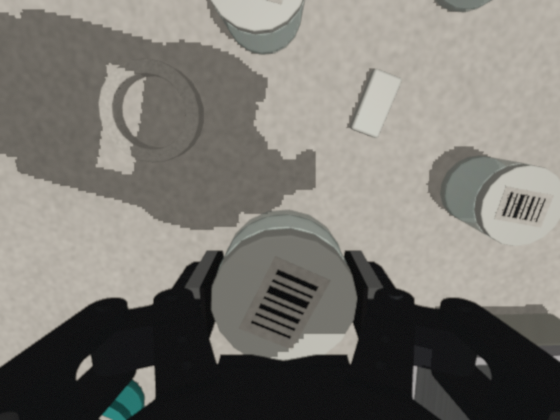

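Jar a is gripped squarely, its lid at (285,290). On to the tray's -y end.

Emit:
move_arm([
  [[-332.5, 176, 0], -1.8, 0.3],
  [[-332.5, 176, 0], -1.8, 0.3],
  [[-332.5, 176, 0], -1.8, 0.3],
  [[-332.5, 176, 0], -1.8, 0.3],
  [[-332.5, 176, 0], -1.8, 0.3],
  [[-332.5, 176, 0], -1.8, 0.3],
  [[-332.5, 176, 0], -1.8, 0.3],
  [[-332.5, 176, 0], -1.8, 0.3],
  [[-332.5, 176, 0], -1.8, 0.3],
])

```text
time_s: 21.42
eef_pos: [633.3, -322.5, 194.8]
ee_rot: [-0.0, 0.696, 0.718, 0.0]
force: [0.5, -0.0, -0.9]
grip_width: 0.628
```

```bash
python3 - <<'E'
from h import *
go((634.4,-324,120.5),91.8)
E
```

```text
t 21.43 tcp [ 633.3 -322.5  194.8] head 91.8 tilt 0.02 grip 0.628 F [ 0.5 -0.  -0.9] | shift [-1.5  1.  74.3] yaw 0.0
```

Emit:
move_arm([
  [[-1, 0, 40], 0, 0.3],
  [[-1, 0, 60], 0, 0.3],
  [[-1, 0, 70], 0, 0.3],
  [[-1, 0, 73], 0, 0.3],
  [[-1, 0, 73.5], 0, 0.3],
  [[-1, 0, 73.5], 0, 0.3],
])

```text
time_s: 22.18
eef_pos: [633.7, -324.9, 121.8]
ee_rot: [0.001, 0.696, 0.718, 0.0]
force: [1.3, -1.1, -1.2]
grip_width: 0.626
```

```bash
python3 - <<'E'
from h import *
go((634.4,-324,120.5),91.8)
E
```

```text
t 22.18 tcp [ 633.7 -324.9  121.8] head 91.8 tilt 0.08 grip 0.626 F [ 1.3 -1.1 -1.2] | shift [0.9 0.7 1.3] yaw -0.0
```

Emit:
move_arm([
  [[0, 0, 1.5], 0, 0.3],
  [[0, 0, 1.5], 0, 0.3],
  [[0, 0, 1.5], 0, 1],
  [[0, 0, 1.5], 0, 1],
  [[0, 0, 1.5], 0, 1],
  [[0, 0, 1.5], 0, 1],
  [[0, 0, 1.5], 0, 1],
  [[0, 0, -30], 0, 1],
  [[0, 0, -80], 0, 1],
  [[0, 0, -100], 0, 1],
])

```text
time_s: 23.42
eef_pos: [634.0, -325.1, 224.5]
ee_rot: [0.002, 0.696, 0.718, 0.0]
force: [0.3, 0.0, -0.1]
grip_width: 1.002
```

```bash
python3 - <<'E'
from h import *
go((585.7,173.6,200),90)
c=cam('wrist');p,d=ctrl.capture('wrist'); cv2.imwrite('pics/w10.png',cv2.cvtColor(p,cv2.COLOR_RGB2BGR))
jars()
E
```

```text
t 23.43 tcp [ 634.  -325.1  224.5] head 91.8 tilt 0.28 grip 1.002 F [ 0.3  0.  -0.1] | shift [500.  -33.1  22.9] yaw 1.8
b base 0 [585.7 173.8] 26.8 49.4 305
c base 0 [613.4  19.9] 26.7 61.5 324
d base 0 [446.2 146.3] 27.2 73.2 320
```

View pics/w10.png

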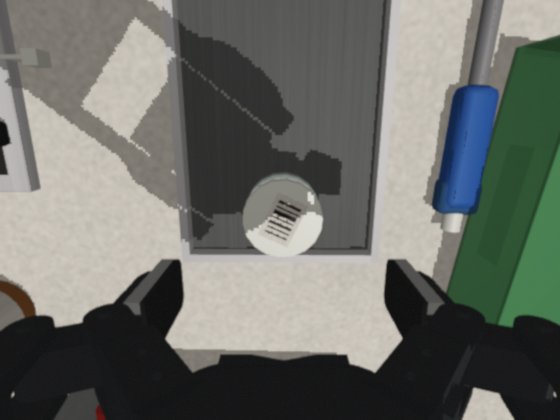

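Jar a stands at (283,215), inside the rim at the near end. On to jar b.

Emit:
move_arm([
  [[500, -33, 10], 1.8, 1],
  [[500, -33, 10], 1.8, 1],
  [[500, -33, 10], 1.8, 1],
  [[500, -33, 10], 1.8, 1],
  [[500, -33, 10], 1.8, 1],
  [[500, -33, 10], 1.8, 1],
  [[500, -33, 10], 1.8, 1],
  [[500, -33, 10], 1.8, 1],
  [[500, -33, 10], 1.8, 1],
  [[500, -33, 10], 1.8, 1],
])

```text
time_s: 24.78
eef_pos: [585.0, 173.7, 209.8]
ee_rot: [-0.0, 0.707, 0.707, -0.001]
force: [0.4, -0.5, 0.2]
grip_width: 1.001
```

```bash
python3 - <<'E'
from h import *
go((585.8,173.7,80),90)
c=cam('wrist');p,d=ctrl.capture('wrist'); cv2.imwrite('pics/w11.png',cv2.cvtColor(p,cv2.COLOR_RGB2BGR))
jars()
E
```

```text
t 24.77 tcp [585.  173.7 209.8] head 90.0 tilt 0.1 grip 1.001 F [ 0.4 -0.5  0.2] | shift [  0.    1.  129.8] yaw -0.0
a base 45 [ 634.8 -323.9] 27.0 82.6 332
c base 0 [613.6  19.7] 26.6 61.7 310
d base 0 [445.3 145.2] 26.8 73.7 246
```

View pics/w11.png

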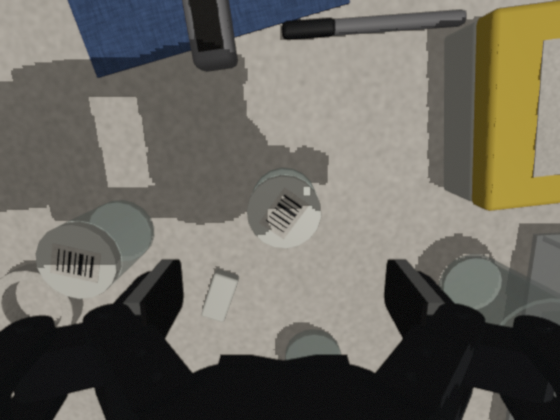

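```bash
python3 - <<'E'
from h import *
c=cam('wrist'); print(pt(c,284,208,48)); c=cam('top'); print('beaker',pt(c,245,138,45),'tipbox edge',pt(c,187,158,60))
E
```

```text
[584.94732046 176.6944452   48.        ]
beaker [754.11667035  97.18583947  45.        ] tipbox edge [697.33601111 243.79585918  60.        ]
```

Emit:
move_arm([
  [[0, 1, 60], 0, 1],
  [[0, 1, 100], 0, 1],
  [[0, 1, 122], 0, 1],
  [[0, 1, 129], 0, 1],
  [[0, 1, 129], 0, 0.3],
  [[0, 1, 129], 0, 0.3],
  [[0, 1, 129], 0, 0.3],
  [[0, 1, 129], 0, 0.3],
  [[0, 1, 129], 0, 0.3],
  [[0, 1, 129], 0, 0.3],
], force=25)

```text
time_s: 26.12
eef_pos: [586.8, 173.8, 83.2]
ee_rot: [0.001, 0.707, 0.707, 0.001]
force: [-1.0, -1.7, 6.7]
grip_width: 0.624
```

Emit:
move_arm([
  [[0, 0, 0], 0, 0.3],
  [[0, 0, -10], 0, 0.3],
  [[0, 0, -50], 0, 0.3],
  [[0, 0, -100], 0, 0.3],
  [[0, 0, -140], 0, 0.3],
  [[0, 0, -140], 0, 0.3],
])

```text
time_s: 26.88
eef_pos: [587.0, 174.2, 225.5]
ee_rot: [0.002, 0.707, 0.707, 0.003]
force: [0.1, 0.1, -1.7]
grip_width: 0.623
```

```bash
python3 - <<'E'
from h import *
go((632.5,-262,220),91.8)
c=cam('wrist');p,d=ctrl.capture('wrist'); cv2.imwrite('pics/w12.png',cv2.cvtColor(p,cv2.COLOR_RGB2BGR))
E
```

```text
t 26.88 tcp [587.  174.2 225.5] head 90.0 tilt 0.37 grip 0.623 F [ 0.1  0.1 -1.7] | shift [-436.2   45.8    5.5] yaw -1.8
```

View pics/w12.png

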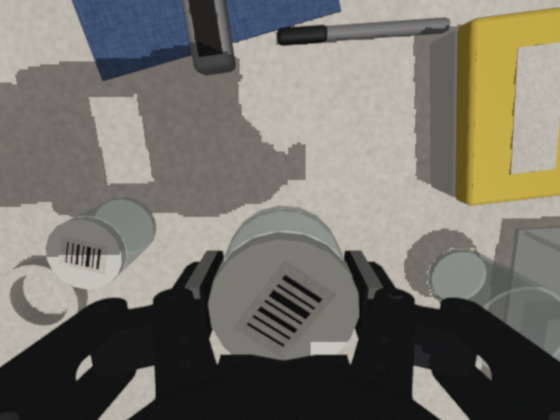

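Jar b is held, its lid at (284,295).

Emit:
move_arm([
  [[-436, 46, 0], -1.8, 0.3],
  [[-436, 46, 0], -1.8, 0.3],
  [[-436, 46, 0], -1.8, 0.3],
  [[-436, 46, 0], -1.8, 0.3],
  [[-436, 46, 0], -1.8, 0.3],
  [[-436, 46, 0], -1.8, 0.3],
  [[-436, 46, 0], -1.8, 0.3],
  [[-436, 46, 0], -1.8, 0.3],
  [[-436, 46, 0], -1.8, 0.3],
  [[-436, 46, 0], -1.8, 0.3],
])

```text
time_s: 28.18
eef_pos: [631.9, -260.7, 221.4]
ee_rot: [-0.001, 0.696, 0.718, -0.0]
force: [0.3, 0.6, -1.7]
grip_width: 0.625
```

```bash
python3 - <<'E'
from h import *
go((632.5,-262,128),91.8)
jars()
E
```

```text
t 28.18 tcp [ 631.9 -260.7  221.4] head 91.8 tilt 0.07 grip 0.625 F [ 0.3  0.6 -1.7] | shift [-1.4  0.6 93.4] yaw 0.0
c base 0 [613.2  20. ] 26.9 61.4 317
d base 0 [445.7 145.8] 26.9 73.6 324
```

Emit:
move_arm([
  [[-1, 0, 50], 0, 0.3],
  [[-1, 0, 78], 0, 0.3],
  [[-1, 0, 88], 0, 0.3],
  [[-1, 0, 92], 0, 0.3],
  [[-1, 0, 93], 0, 0.3],
  [[-1, 0, 93], 0, 0.3],
  [[-1, 0, 93], 0, 0.3],
])

```text
time_s: 29.1
eef_pos: [632.0, -263.2, 129.6]
ee_rot: [0.001, 0.696, 0.718, 0.0]
force: [0.5, -0.2, -1.7]
grip_width: 0.624
```

```bash
python3 - <<'E'
from h import *
go((632.5,-262,128),91.8)
E
```

```text
t 29.1 tcp [ 632.  -263.2  129.6] head 91.8 tilt 0.06 grip 0.624 F [ 0.5 -0.2 -1.7] | shift [1.2 0.5 1.6] yaw -0.0
```

Emit:
move_arm([
  [[0, 0, 1.5], 0, 0.3],
  [[0, 0, 1.5], 0, 0.3],
  [[0, 0, 1.5], 0, 1],
  [[0, 0, 1.5], 0, 1],
  [[0, 0, 1.5], 0, 1],
  [[0, 0, 1.5], 0, 1],
  [[0, 0, 1.5], 0, 1],
  [[0, 0, -30], 0, 1],
  [[0, 0, -80], 0, 1],
  [[0, 0, -90], 0, 1],
])

```text
time_s: 30.35
eef_pos: [632.6, -263.5, 222.9]
ee_rot: [0.003, 0.696, 0.718, 0.001]
force: [-0.7, -0.4, -0.7]
grip_width: 1.001
```

```bash
python3 - <<'E'
from h import *
go((613.3,19.8,200),90)
c=cam('wrist');p,d=ctrl.capture('wrist'); cv2.imwrite('pics/w13.png',cv2.cvtColor(p,cv2.COLOR_RGB2BGR))
jars()
E
```

```text
t 30.35 tcp [ 632.6 -263.5  222.9] head 91.8 tilt 0.37 grip 1.001 F [-0.7 -0.4 -0.7] | shift [283.8 -10.8  21.8] yaw 1.8
c base 0 [613.4  19.8] 26.8 61.3 311
d base 0 [445.6 146.5] 26.7 73.9 327
```

View pics/w13.png

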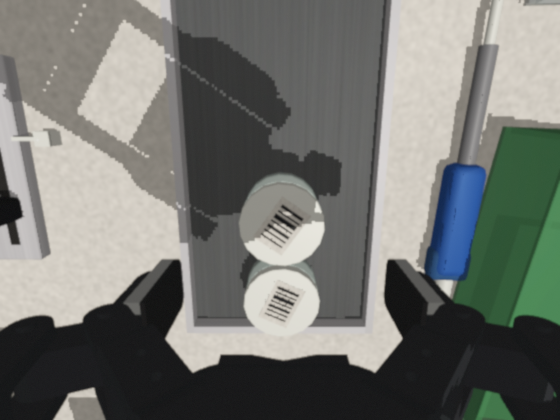

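Jar b stands at (282,222), next to a at (282,300). On to jar c.

Emit:
move_arm([
  [[284, -10.5, 0], 1.8, 1],
  [[284, -10.5, 0], 1.8, 1],
  [[284, -10.5, 0], 1.8, 1],
  [[284, -10.5, 0], 1.8, 1],
  [[284, -10.5, 0], 1.8, 1],
  [[284, -10.5, 0], 1.8, 1],
  [[284, -10.5, 0], 1.8, 1],
])

```text
time_s: 31.32
eef_pos: [612.5, 19.8, 217.8]
ee_rot: [-0.001, 0.708, 0.707, -0.001]
force: [-0.3, -0.6, 0.6]
grip_width: 1.0
```

```bash
python3 - <<'E'
from h import *
go((613.3,19.8,86),90)
c=cam('wrist');p,d=ctrl.capture('wrist'); cv2.imwrite('pics/w14.png',cv2.cvtColor(p,cv2.COLOR_RGB2BGR))
jars()
E
```

```text
t 31.32 tcp [612.5  19.8 217.8] head 89.9 tilt 0.1 grip 1.0 F [-0.3 -0.6  0.6] | shift [  0.    1.  131.8] yaw -0.1
a base 45 [ 634.9 -324.1] 27.0 82.6 340
b base 45 [ 633.4 -262.8] 26.9 94.3 347
```

View pics/w14.png

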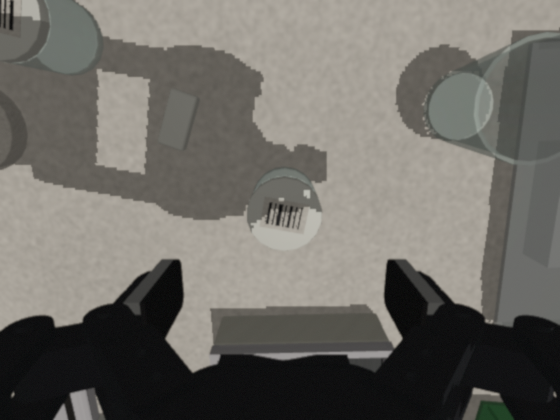

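Jar c is centred ahead at (284,210).

Emit:
move_arm([
  [[0, 1, 60], 0, 1],
  [[0, 1, 100], 0, 1],
  [[0, 1, 122], 0, 1],
  [[0, 1, 131], 0, 1],
  [[0, 1, 131], 0, 0.3],
  [[0, 1, 131], 0, 0.3],
  [[0, 1, 131], 0, 0.3],
  [[0, 1, 131], 0, 0.3],
  [[0, 1, 131], 0, 0.3],
  [[0, 1, 131], 0, 0.3],
], force=25)

```text
time_s: 32.67
eef_pos: [614.3, 20.3, 89.1]
ee_rot: [0.001, 0.707, 0.707, 0.001]
force: [-0.5, -1.0, 6.1]
grip_width: 0.623
```

Emit:
move_arm([
  [[0, 0, 0], 0, 0.3],
  [[0, 0, -10], 0, 0.3],
  [[0, 0, -50], 0, 0.3],
  [[0, 0, -100], 0, 0.3],
  [[0, 0, -140], 0, 0.3],
  [[0, 0, -140], 0, 0.3],
])

```text
time_s: 33.42
eef_pos: [614.5, 20.5, 231.6]
ee_rot: [0.002, 0.707, 0.707, 0.002]
force: [0.4, -0.6, -1.0]
grip_width: 0.627
```

```bash
python3 - <<'E'
from h import *
go((631.5,-200,225),91.8)
c=cam('wrist');p,d=ctrl.capture('wrist'); cv2.imwrite('pics/w15.png',cv2.cvtColor(p,cv2.COLOR_RGB2BGR))
E
```

```text
t 33.42 tcp [614.5  20.5 231.6] head 90.0 tilt 0.36 grip 0.627 F [ 0.4 -0.6 -1. ] | shift [-220.5   17.1    6.9] yaw -1.8
```

View pics/w15.png

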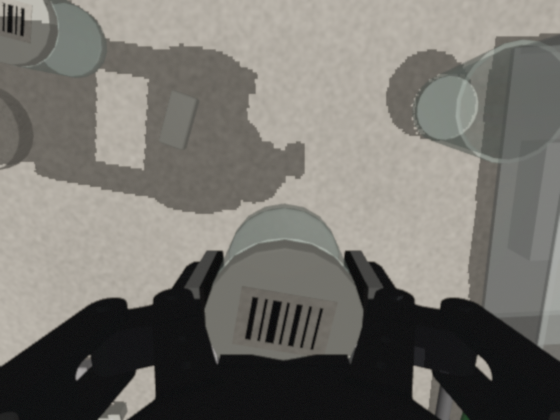

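Jar c is held, its lid at (284,300). I'll place it at (631.5, -200).

Emit:
move_arm([
  [[-220.5, 17, 0], -1.8, 0.3],
  [[-220.5, 17, 0], -1.8, 0.3],
  [[-220.5, 17, 0], -1.8, 0.3],
  [[-220.5, 17, 0], -1.8, 0.3],
  [[-220.5, 17, 0], -1.8, 0.3],
  [[-220.5, 17, 0], -1.8, 0.3],
  [[-220.5, 17, 0], -1.8, 0.3],
])

```text
time_s: 34.35
eef_pos: [630.6, -198.7, 227.6]
ee_rot: [-0.0, 0.696, 0.718, -0.0]
force: [0.2, -0.1, -0.8]
grip_width: 0.626
```

```bash
python3 - <<'E'
from h import *
go((631.5,-200,134),91.8)
jars()
E
```

```text
t 34.35 tcp [ 630.6 -198.7  227.6] head 91.8 tilt 0.05 grip 0.626 F [ 0.2 -0.1 -0.8] | shift [-1.3  1.  93.6] yaw 0.0
d base 0 [446.  145.7] 26.9 73.6 332
```

Emit:
move_arm([
  [[0, 1, 50], 0, 0.3],
  [[0, 1, 78], 0, 0.3],
  [[0, 1, 88], 0, 0.3],
  [[0, 1, 92], 0, 0.3],
  [[0, 1, 94], 0, 0.3],
  [[0, 1, 94.5], 0, 0.3],
  [[0, 1, 94.5], 0, 0.3],
])

```text
time_s: 35.28
eef_pos: [631.8, -200.1, 134.2]
ee_rot: [0.001, 0.696, 0.718, 0.0]
force: [-0.2, 0.2, 0.5]
grip_width: 0.626
```

```bash
python3 - <<'E'
from h import *
go((631.5,-200,134),91.8)
E
```

```text
t 35.27 tcp [ 631.8 -200.1  134.2] head 91.8 tilt 0.08 grip 0.626 F [-0.2  0.2  0.5] | shift [ 0.1 -0.3  0.2] yaw -0.0
```

Emit:
move_arm([
  [[0, 0, 0.3], 0, 0.3],
  [[0, 0, 0.3], 0, 1],
  [[0, 0, 0.3], 0, 1],
  [[0, 0, 0.3], 0, 1],
  [[0, 0, 0.3], 0, 1],
  [[0, 0, 0.3], 0, 1],
  [[0, 0, -30], 0, 1],
  [[0, 0, -80], 0, 1],
  [[0, 0, -100], 0, 1],
])

```text
time_s: 36.4
eef_pos: [632.0, -200.2, 236.7]
ee_rot: [0.002, 0.696, 0.718, 0.001]
force: [-0.8, 0.7, 0.6]
grip_width: 0.998
```

```bash
python3 - <<'E'
from h import *
go((446,145.8,230),90)
c=cam('wrist');p,d=ctrl.capture('wrist'); cv2.imwrite('pics/w16.png',cv2.cvtColor(p,cv2.COLOR_RGB2BGR))
jars()
E
```

```text
t 36.4 tcp [ 632.  -200.2  236.7] head 91.8 tilt 0.26 grip 0.998 F [-0.8  0.7  0.6] | shift [ 351.6 -175.4    5.2] yaw 1.8
d base 0 [446.  145.9] 26.9 73.4 313
```

View pics/w16.png

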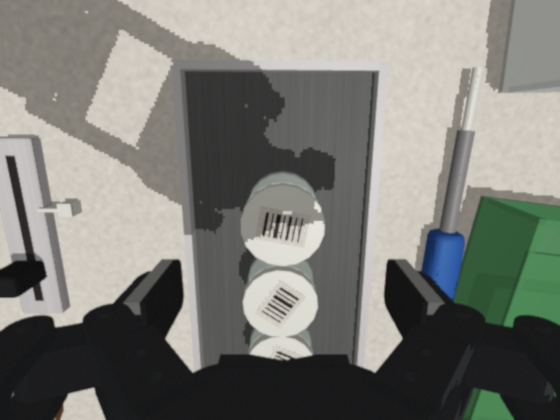

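Jars c (283,225), b (281,303) and a are in line. On to jar d.

Emit:
move_arm([
  [[351.5, -174.5, 0], 1.8, 1],
  [[351.5, -174.5, 0], 1.8, 1],
  [[351.5, -174.5, 0], 1.8, 1],
  [[351.5, -174.5, 0], 1.8, 1],
  [[351.5, -174.5, 0], 1.8, 1],
  [[351.5, -174.5, 0], 1.8, 1],
  [[351.5, -174.5, 0], 1.8, 1],
  [[351.5, -174.5, 0], 1.8, 1],
  [[351.5, -174.5, 0], 1.8, 1],
])

```text
time_s: 37.62
eef_pos: [447.0, 145.0, 233.0]
ee_rot: [-0.0, 0.708, 0.706, -0.0]
force: [0.5, 0.5, -0.7]
grip_width: 1.0
```

```bash
python3 - <<'E'
from h import *
go((446,145.8,92),90)
c=cam('wrist');p,d=ctrl.capture('wrist'); cv2.imwrite('pics/w17.png',cv2.cvtColor(p,cv2.COLOR_RGB2BGR))
jars()
E
```

```text
t 37.62 tcp [447. 145. 233.] head 89.9 tilt 0.03 grip 1.0 F [ 0.5  0.5 -0.7] | shift [  0.9  -1.  141. ] yaw -0.1
a base 45 [ 634.3 -324.2] 26.9 82.2 340
b base 45 [ 632.9 -263. ] 27.0 94.3 344
c base 45 [ 633.1 -200.4] 27.2 106.3 346
```

View pics/w17.png

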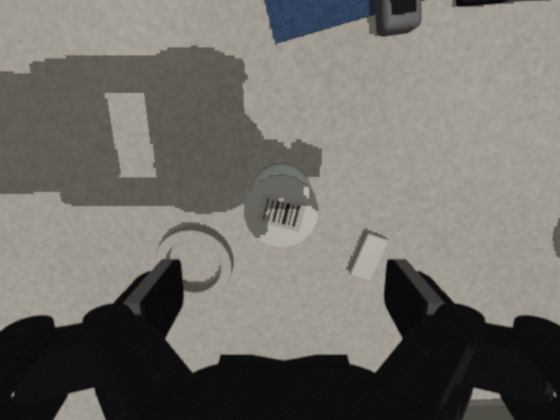

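Emit:
move_arm([
  [[1, -0.5, 60], 0, 1],
  [[1, -0.5, 105], 0, 1],
  [[1, -0.5, 130], 0, 1],
  [[1, -0.5, 140], 0, 1],
  [[1, -0.5, 140], 0, 0.3],
  [[1, -0.5, 140], 0, 0.3],
  [[1, -0.5, 140], 0, 0.3],
  [[1, -0.5, 140], 0, 0.3],
  [[1, -0.5, 140], 0, 0.3],
  [[1, -0.5, 140], 0, 0.3],
], force=25)

```text
time_s: 38.98
eef_pos: [446.4, 146.9, 94.5]
ee_rot: [0.001, 0.707, 0.707, 0.001]
force: [-0.6, -3.5, 7.1]
grip_width: 0.628
```

Emit:
move_arm([
  [[0, 0, 0], 0, 0.3],
  [[0, 0, -10], 0, 0.3],
  [[0, 0, -50], 0, 0.3],
  [[0, 0, -100], 0, 0.3],
  [[0, 0, -150], 0, 0.3],
  [[0, 0, -150], 0, 0.3],
])

```text
time_s: 39.72
eef_pos: [446.8, 147.2, 247.1]
ee_rot: [0.002, 0.707, 0.707, 0.003]
force: [0.1, 1.0, -3.6]
grip_width: 0.625
```

```bash
python3 - <<'E'
from h import *
go((630,-137.5,240),91.8)
c=cam('wrist');p,d=ctrl.capture('wrist'); cv2.imwrite('pics/w18.png',cv2.cvtColor(p,cv2.COLOR_RGB2BGR))
E
```

```text
t 39.73 tcp [446.8 147.2 247.1] head 90.0 tilt 0.44 grip 0.625 F [ 0.1  1.  -3.6] | shift [-284.6  183.3    8.3] yaw -1.8
```

View pics/w18.png

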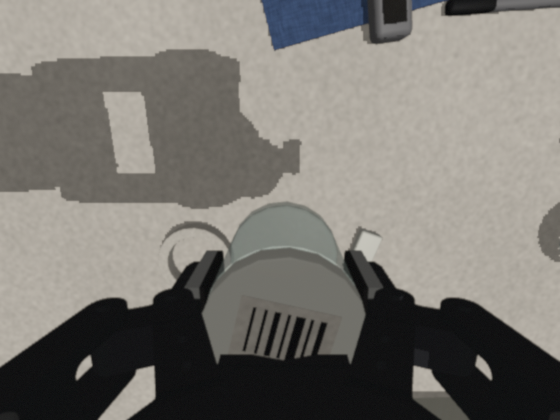

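Jar d is held, its lid at (284,310).

Emit:
move_arm([
  [[-284.5, 183.5, 0], -1.8, 0.3],
  [[-284.5, 183.5, 0], -1.8, 0.3],
  [[-284.5, 183.5, 0], -1.8, 0.3],
  [[-284.5, 183.5, 0], -1.8, 0.3],
  [[-284.5, 183.5, 0], -1.8, 0.3],
  [[-284.5, 183.5, 0], -1.8, 0.3],
  [[-284.5, 183.5, 0], -1.8, 0.3],
  [[-284.5, 183.5, 0], -1.8, 0.3],
  [[-284.5, 183.5, 0], -1.8, 0.3],
])

```text
time_s: 40.9
eef_pos: [628.8, -136.6, 243.2]
ee_rot: [-0.0, 0.696, 0.718, -0.0]
force: [-0.3, 0.2, -1.6]
grip_width: 0.629
```

```bash
python3 - <<'E'
from h import *
go((630,-137.5,139.5),91.8)
E
```

```text
t 40.9 tcp [ 628.8 -136.6  243.2] head 91.8 tilt 0.05 grip 0.629 F [-0.3  0.2 -1.6] | shift [ -1.    1.3 103.7] yaw 0.0
```

Emit:
move_arm([
  [[0.5, 1, 50], 0, 0.3],
  [[0.5, 1, 85], 0, 0.3],
  [[0.5, 1, 97], 0, 0.3],
  [[0.5, 1, 102], 0, 0.3],
  [[0.5, 1, 103.5], 0, 0.3],
  [[0.5, 1, 104.5], 0, 0.3],
  [[0.5, 1, 104.5], 0, 0.3],
])

```text
time_s: 41.78
eef_pos: [630.3, -137.2, 139.6]
ee_rot: [0.001, 0.696, 0.718, 0.0]
force: [-1.1, 0.6, -0.7]
grip_width: 0.626
```

```bash
python3 - <<'E'
from h import *
go((630,-137.5,139.5),91.8)
E
```

```text
t 41.77 tcp [ 630.3 -137.2  139.6] head 91.8 tilt 0.06 grip 0.626 F [-1.1  0.6 -0.7] | shift [-0.3 -0.3  0.1] yaw -0.0
```

Emit:
move_arm([
  [[0, 0, 0.5], 0, 0.3],
  [[0, 0, 0.5], 0, 1],
  [[0, 0, 0.5], 0, 1],
  [[0, 0, 0.5], 0, 1],
  [[0, 0, 0.5], 0, 1],
  [[0, 0, 0.5], 0, 1],
  [[0, 0, -30], 0, 1],
  [[0, 0, -80], 0, 1],
  [[0, 0, -120], 0, 1],
])

```text
time_s: 42.9
eef_pos: [630.2, -137.1, 261.0]
ee_rot: [0.001, 0.696, 0.718, 0.0]
force: [-0.4, -1.1, 0.1]
grip_width: 0.993
```

```bash
python3 - <<'E'
from h import *
go((350,0,255),90)
c=cam('wrist');p,d=ctrl.capture('wrist'); cv2.imwrite('pics/w19.png',cv2.cvtColor(p,cv2.COLOR_RGB2BGR))
E
```

```text
t 42.9 tcp [ 630.2 -137.1  261. ] head 91.8 tilt 0.07 grip 0.993 F [-0.4 -1.1  0.1] | shift [ 145.6 -275.8    5.6] yaw 1.8
```

View pics/w19.png

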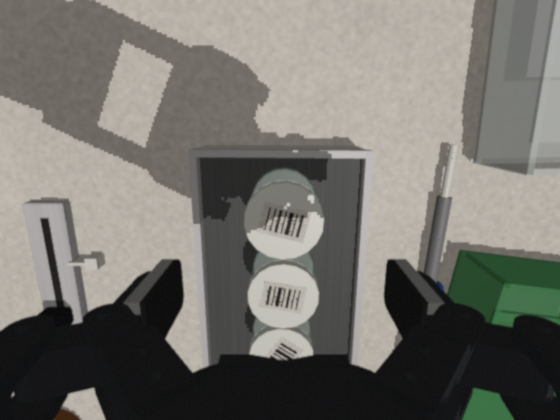

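Jar d stands at (284,222), inside the rim. I'll back off so the top camera sees the tray and the slider.

Emit:
move_arm([
  [[145, -260, 0], 1.8, 1],
  [[145, -260, 0], 1.8, 1],
  [[145, -260, 0], 1.8, 1],
  [[145, -260, 0], 1.8, 1],
  [[145, -260, 0], 1.8, 1],
  [[145, -260, 0], 1.8, 1],
  [[145, -260, 0], 1.8, 1],
  [[145, -260, 0], 1.8, 1],
])

```text
time_s: 43.95
eef_pos: [366.6, -0.6, 258.8]
ee_rot: [0.0, 0.708, 0.707, -0.0]
force: [-0.7, 0.1, -0.2]
grip_width: 0.998
```

```bash
python3 - <<'E'
from h import *
jars('pics/t20.png')
p,d=ctrl.capture('scene'); Ps=cloud(cam('scene'),d); cv2.imwrite('pics/s20.png',cv2.cvtColor(p,cv2.COLOR_RGB2BGR))
c=cam('top'); p,d=ctrl.capture('top'); P=cloud(c,d); np.savez('t20.npz',p=p,d=d)
cv2.imwrite('pics/crop20.png',cv2.resize(cv2.cvtColor(p[245:305,325:425],cv2.COLOR_RGB2BGR),None,fx=7,fy=7))
B=P[262:292,370:410]; m=(B[...,2]>48)&(B[...,2]<62); print('grip',B[m].mean(0),m.sum(),B[m].min(0),B[m].max(0))
B=P[262:292,335:412]; m=(B[...,2]>11)&(B[...,2]<20); print('base',cv2.minAreaRect(B[m][:,:2].astype(np.float32)))
B=P[250:275,355:378]; m=(B[...,2]>11); 
for v in range(258,272): print(v,[tuple(p[v,u]) if 0 else int(p[v,u].mean()) for u in range(358,376)])
m=(Ps[...,2]>48)&(Ps[...,2]<62)&(abs(Ps[...,0]-402)<30)&(abs(Ps[...,1]+276)<30); print('scene grip',Ps[m].mean(0),m.sum(),Ps[m].min(0),Ps[m].max(0))
go((402,-276,150),90)
E
```

```text
a base 45 [ 634.9 -324. ] 27.1 82.4 325
b base 45 [ 633.5 -262.8] 27.0 94.6 348
c base 45 [ 633.2 -199.9] 27.3 106.7 359
d base 45 [ 631.1 -137.4] 27.0 118.3 357
grip [ 400.61466167 -277.21551471   54.98292318] 86 [ 387.85975403 -287.14131681   49.55932397] [ 413.31073925 -267.37240269   60.61841994]
base ((408.5866394042969, -241.99212646484375), (59.977073669433594, 169.33778381347656), 1.1786960363388062)
258 [142, 142, 142, 143, 145, 146, 147, 147, 144, 141, 142, 144, 143, 140, 140, 144, 142, 142]
259 [142, 142, 142, 144, 140, 140, 148, 148, 145, 146, 145, 144, 143, 138, 140, 147, 147, 146]
260 [144, 142, 142, 137, 116, 119, 146, 154, 156, 161, 151, 146, 143, 138, 140, 146, 149, 149]
261 [145, 143, 145, 136, 102, 120, 162, 170, 170, 169, 152, 144, 142, 141, 141, 143, 146, 147]
262 [142, 144, 146, 138, 100, 124, 168, 175, 174, 169, 150, 142, 142, 142, 142, 141, 140, 142]
263 [141, 144, 147, 138, 101, 123, 164, 174, 174, 167, 148, 141, 140, 143, 144, 141, 141, 140]
264 [142, 143, 145, 139, 110, 116, 144, 165, 167, 161, 145, 139, 141, 143, 143, 144, 144, 142]
265 [141, 142, 143, 145
[... 202 characters left out ...]
 140, 156, 147, 142, 143, 146, 146, 146, 148, 145, 144]
268 [142, 142, 142, 142, 132, 91, 90, 140, 154, 142, 137, 139, 143, 141, 139, 142, 141, 139]
269 [136, 136, 138, 139, 131, 100, 100, 140, 151, 133, 125, 126, 128, 126, 127, 130, 130, 129]
270 [126, 127, 129, 136, 135, 130, 129, 143, 151, 138, 133, 133, 134, 134, 137, 139, 139, 140]
271 [145, 146, 146, 148, 149, 149, 146, 142, 150, 149, 147, 148, 149, 148, 149, 149, 149, 149]
scene grip [ 400.60619602 -276.59784291   53.17761892] 51 [ 386.16770603 -288.77306334   48.0325883 ] [ 415.02820424 -266.79659445   58.19363153]
t 44.1 tcp [366.2  -0.4 258.7] head 89.9 tilt 0.03 grip 1.003 F [ 0.4  0.4 -1.1] | shift [-275.5   36.2  108.6] yaw -0.1
```

View pics/t20.png

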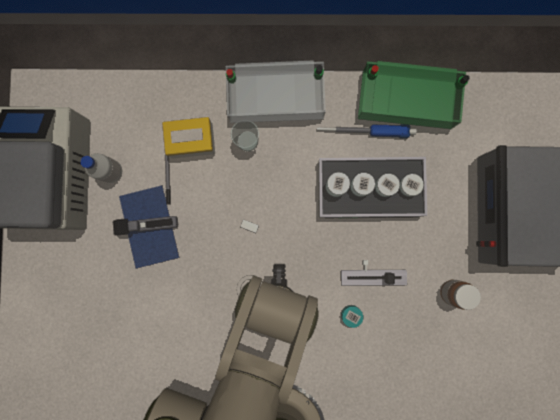

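View pics/crop20.png

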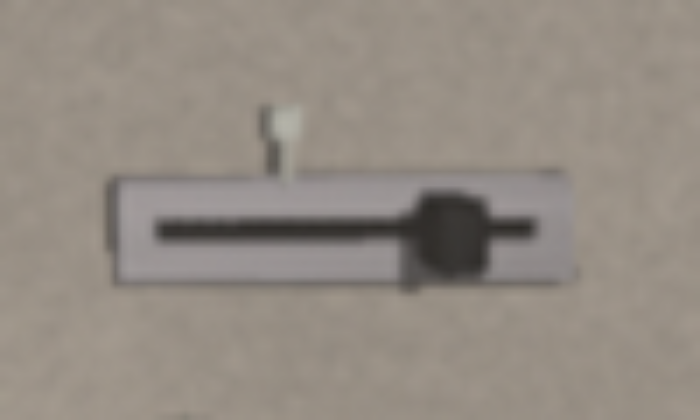

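All four jars stand in the tray: lid centres x 631–635, y -324, -263, -200 and -137, lid heights 82–118 mm. The top view shows the slider grip at (389,278) and the pointer head at (366,262). Next, a closer wrist view of the slider.

Emit:
move_arm([
  [[-275.5, 35, 55], 0, 1],
  [[-275.5, 35, 55], 0, 1],
  [[-275.5, 35, 55], 0, 1],
  [[-275.5, 35, 55], 0, 1],
  [[-275.5, 35, 55], 0, 1],
  [[-275.5, 35, 55], 0, 1],
  [[-275.5, 35, 55], 0, 1],
])

```text
time_s: 44.98
eef_pos: [400.6, -275.0, 203.8]
ee_rot: [-0.0, 0.707, 0.707, 0.0]
force: [-0.1, -0.7, -0.9]
grip_width: 0.998
```

```bash
python3 - <<'E'
from h import *
go((400.6,-277,100),90)
c=cam('wrist');p,d=ctrl.capture('wrist'); P=cloud(c,d); cv2.imwrite('pics/w21.png',cv2.cvtColor(p,cv2.COLOR_RGB2BGR)); np.savez('w21.npz',p=p,P=P)
m=(P[...,2]>49)&(P[...,2]<60)&(abs(P[...,0]-402)<25)&(abs(P[...,1]+276)<25); q=P[m]
if m.sum(): print('grip',q.mean(0),q.min(0),q.max(0),m.sum())
m=(P[...,2]>11)&(P[...,2]<19)&(abs(P[...,0]-402)<60)&(P[...,1]<-140)&(P[...,1]>-340); 
q=P[m]; print('track/ptr',cv2.minAreaRect(q[:,:2].astype(np.float32)))
k=q[q[:,0]>427]; print('ptr?',len(k),k.mean(0) if len(k) else '')
E
```

```text
t 44.98 tcp [ 400.6 -275.   203.8] head 90.0 tilt 0.05 grip 0.998 F [-0.1 -0.7 -0.9] | shift [-2.000e+00  1.000e-01  1.038e+02] yaw -0.0
grip [ 397.72649411 -276.72138899   53.83226113] [ 383.50088746 -288.44830516   49.09314031] [ 411.34662395 -267.44778967   56.39165354] 1082
track/ptr ((409.8525695800781, -241.82583618164062), (66.05107116699219, 169.7432861328125), 1.3884978294372559)
ptr? 296 [ 435.86376259 -219.63710951   15.99470948]
```

View pics/w21.png

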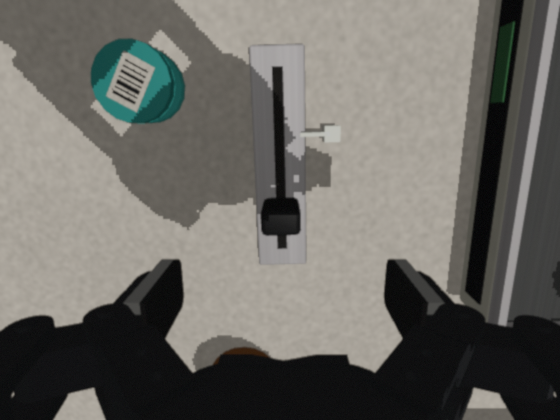

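The grip is at (281,216) in the wrist view and the pointer at (330,133). That puts the pointer about 55 mm further along the track. I'll grasp the grip across x.

Emit:
move_arm([
  [[-2.5, -1, 50], -1.4, 1],
  [[-2.5, -1, 90], -1.4, 1],
  [[-2.5, -1, 106], -1.4, 1],
  [[-2.5, -1, 108], -1.4, 1],
  [[-2.5, -1, 108], -1.4, 0.2],
  [[-2.5, -1, 108], -1.4, 0.2],
  [[-2.5, -1, 108], -1.4, 0.2],
  [[-2.5, -1, 108], -1.4, 0.2],
  [[-2.5, -1, 108], -1.4, 0.2],
  [[-2.5, -1, 108], -1.4, 0.2],
], force=25)

```text
time_s: 46.28
eef_pos: [398.8, -278.3, 96.6]
ee_rot: [-0.001, 0.699, 0.716, -0.001]
force: [-9.5, 0.0, 9.8]
grip_width: 0.325
```

```bash
python3 - <<'E'
from h import *
go((399,-222,97),91.4)
E
```

```text
t 46.27 tcp [ 398.8 -278.3   96.6] head 91.4 tilt 0.12 grip 0.325 F [-9.5  0.   9.8] | shift [56.3  1.6 -0.4] yaw -0.0
```

Emit:
move_arm([
  [[8, -0.5, 0], 0, 0.2],
  [[18, -1, 0], 0, 0.2],
  [[28, -1, 0], 0, 0.2],
  [[38, -1, 0], 0, 0.2],
  [[48, -1, 0], 0, 0.2],
  [[55, -1, 0], 0, 0.2],
  [[55, -1, 0], 0, 0.2],
  [[55, -1, 0], 0, 0.2],
])

```text
time_s: 47.28
eef_pos: [397.2, -223.2, 96.6]
ee_rot: [0.0, 0.699, 0.715, -0.0]
force: [-4.1, 1.7, 8.1]
grip_width: 0.325
```

```bash
python3 - <<'E'
from h import *
go((399,-222,97),91.4)
c=cam('wrist');p,d=ctrl.capture('wrist'); P=cloud(c,d); cv2.imwrite('pics/w22.png',cv2.cvtColor(p,cv2.COLOR_RGB2BGR)); np.savez('w22.npz',p=p,P=P)
E
```

```text
t 47.27 tcp [ 397.2 -223.2   96.6] head 91.4 tilt 0.02 grip 0.325 F [-4.1  1.7  8.1] | shift [ 1.2  1.8 -0.4] yaw -0.0
```

View pics/w22.png

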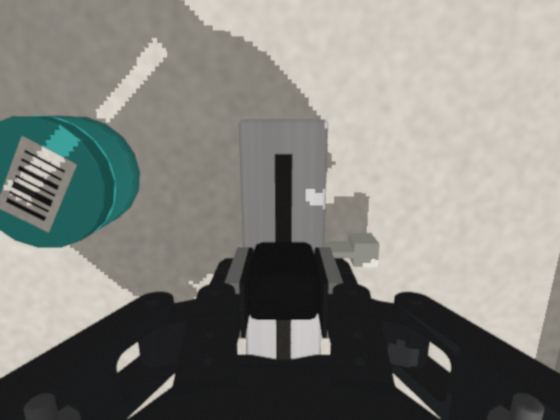

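```bash
python3 - <<'E'
from h import *
z=np.load('w22.npz');P=z['P'];c=cam('wrist')
B=P[238:315,262:305]; m=(B[...,2]>50)&(B[...,2]<60); q=B[m]; print('grip',q.min(0),q.max(0),q.mean(0),m.sum())
B=P[232:268,352:380]; m=(B[...,2]>11)&(B[...,2]<20); q=B[m]; print('ptr head',q.min(0),q.max(0),q.mean(0),m.sum())
B=P[240:258,328:350]; m=(B[...,2]>3)&(B[...,2]<20); q=B[m]; print('stem',q.min(0),q.max(0),q.mean(0),m.sum())
print('ray',pt(c,365,247,16),pt(c,338,249,10), 'grip ray', pt(c,284,243,54.5),pt(c,284,318-35,54.5))
E
```

```text
grip [ 388.16902963 -229.69904116   50.05362688] [ 404.46232846 -212.16298345   56.1660213 ] [ 396.27723845 -220.04752539   54.04976262] 1879
ptr head [ 429.38214527 -226.36760444   11.09808751] [ 442.39768986 -213.15806049   18.29479936] [ 435.81746446 -219.06007444   15.71239593] 722
stem [ 418.64553507 -222.05042923    3.16038688] [ 430.36554364 -216.96456144   17.92598097] [ 424.38133776 -219.10949989   11.55807528] 291
ray [ 435.46378057 -215.98300261   16.        ] [ 423.68700807 -219.6945462    10.        ] grip ray [ 396.16895974 -200.19844605   54.5       ] [ 396.54440043 -215.86410055   54.5       ]
```

By the depth reading the grip's midpoint is at y ≈ -220.5 and the pointer's at ≈ -219.4. Along the track that's within about 1 mm. I'll release and check from the top camera.

Emit:
move_arm([
  [[0, 0, 0], 0, 1],
  [[0, 0, 0], 0, 1],
  [[0, 0, 0], 0, 1],
  [[0, 0, 0], 0, 1],
  [[0, 0, 0], 0, 1],
  [[0, 0, -40], 0, 1],
  [[0, 0, -100], 0, 1],
  [[0, 0, -150], 0, 1],
  [[0, 0, -160], 0, 1],
])

```text
time_s: 48.45
eef_pos: [397.8, -223.7, 258.7]
ee_rot: [0.003, 0.699, 0.715, 0.0]
force: [0.0, 0.0, -1.0]
grip_width: 1.002
```

Emit:
move_arm([
  [[220, 0, 0], 0, 1],
  [[220, 0, 0], 0, 1],
  [[220, 0, 0], 0, 1],
  [[220, 0, 0], 0, 1],
  [[220, 0, 0], 0, 1],
  [[220, 0, 0], 0, 1],
  [[220, 0, 0], 0, 1],
])

```text
time_s: 49.32
eef_pos: [392.1, -4.1, 255.6]
ee_rot: [-0.0, 0.699, 0.715, -0.0]
force: [-0.7, -0.1, -1.1]
grip_width: 0.998
```

```bash
python3 - <<'E'
from h import *
go((400,0,255),90)
jars('pics/t23.png')
c=cam('top'); p,d=ctrl.capture('top'); P=cloud(c,d)
B=P[262:292,345:395]; m=(B[...,2]>48)&(B[...,2]<62); print('grip',B[m].mean(0),m.sum(),B[m].min(0),B[m].max(0)); print('ptr',pt(c,365.9,262.5,16))
cv2.imwrite('pics/crop23.png',cv2.resize(cv2.cvtColor(p[245:305,325:425],cv2.COLOR_RGB2BGR),None,fx=7,fy=7))
p,d=ctrl.capture('scene'); Ps=cloud(cam('scene'),d); cv2.imwrite('pics/s23.png',cv2.cvtColor(p,cv2.COLOR_RGB2BGR))
B=P[205:250,105:190]
m=(B[...,2]>18)&(B[...,2]<38);print('sc',cv2.minAreaRect(B[m][:,:2].astype(np.float32)),np.median(B[m],0))
E
```

```text
t 49.33 tcp [392.1  -4.1 255.6] head 91.3 tilt 0.04 grip 0.998 F [-0.7 -0.1 -1.1] | shift [3.9 8.  0.6] yaw 1.3
a base 45 [ 634.7 -324.5] 27.2 82.6 326
b base 45 [ 633.3 -262.5] 27.1 94.3 337
c base 45 [ 632.7 -200.5] 26.9 106.5 356
d base 45 [ 631.5 -137.7] 27.1 118.4 349
grip [ 398.41037476 -222.58947511   55.278875  ] 90 [ 384.3021198  -232.26053306   49.13732538] [ 412.14818971 -213.48732359   60.17943062]
ptr [ 436.73219006 -221.95549151   16.        ]
sc ((527.5707397460938, 341.12957763671875), (32.857566833496094, 136.5541229248047), 9.490616798400879) [530.16070387 324.02663183  30.38177849]
```

View pics/crop23.png

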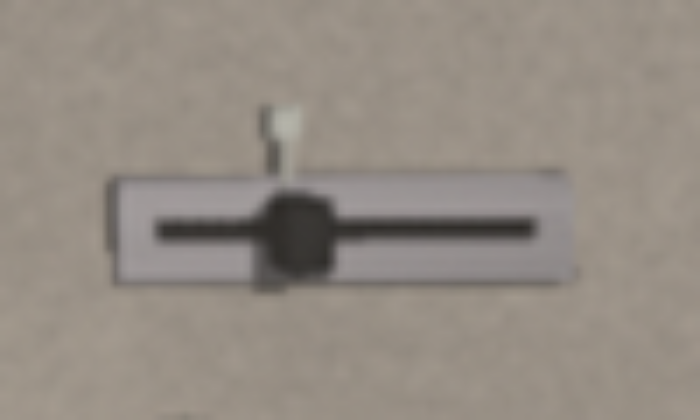

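View pics/s23.png

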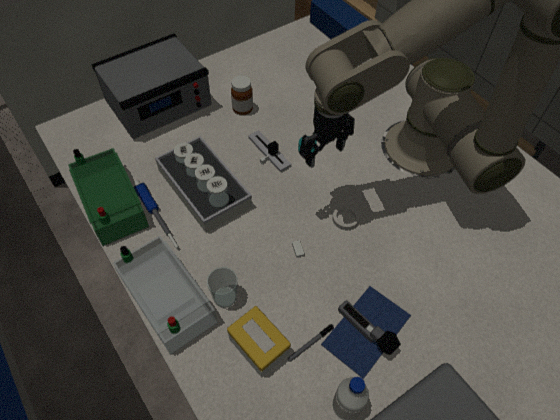

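Both cameras put the grip within about 1 mm of the pointer. The jars stand in the tray, the scanner is on its mat, the other things look undisturbed, and the arm is clear. Handing in.

```bash
python3 - <<'E'
from h import *
print(ctrl.finish_job())
E
```

```text
the job is handed in; nothing more can be done
None
```

I scanned the labels of all four jars, shortest to tallest, holding the beam at least 1.25 s on each, and laid the scanner back where it had been on its mat. I then stood jars a to d upright in the tray at a 25 N grip and moved the heat slider about 55 mm to the pointer. The job was handed in at about 49 s of the 210 s allowed.

**Final checks:**
- **Jars:** lid heights read 82–118 mm, which fits all four standing on the 45 mm floor. Every centre is within about 4 mm of the tray's long axis and within 94 mm of its middle along it.
- **Slider:** grip and pointer agreed within about 1 mm along the track in both the wrist and top views. The two cameras differ by 1–2 mm in absolute position.
- **Scanner:** it lies on the mat. The closing top-view fit of its handle was rougher (9.5° against 7.4° before), but the wrist view just after release showed it square and flat at about 7.2°.
- **Bystanders and jar knocks:** the bystanders look unmoved by eye; I did not measure them one by one. I saw no jar knocked aside.
- **Not confirmed:** the scanner gives no read-out, so the scans rest on the measured geometry (label about 100 mm along the beam, about 1–2 mm off its axis) and the hold times.

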